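# Wire up and load the electrode test cell

## Task

First switch the power lever off. Then, with the power off, plug every blue relay fully home in a socket of the relay base and slide every electrode plate from the white rack fully home into a slot of the green test cell (one per socket or slot, any order, any free one); when all are in, switch the power lever fully on and let go. Leave the other things on the bench alone.

Things in the scene. Friction and masses are not known exactly. Their poses are not given: they have to be found in the camera images.
- relay_base: Fixed grey socket block, 85 (x) x 270 (y) x 26 mm high, standing on the bench; origin under its centre. Three rectangular sockets in a row along its y axis, 85 mm apart.
- socket1 (a point): Centre of the mouth of socket 1, on the top face of the relay base (26 mm above the bench), at y = -85 mm along the base; axes as the base. The socket is a rectangular hole 43 mm along x by 33 mm along y, 18 mm deep, with square edges.
- socket2 (a point): Centre of the mouth of socket 2, on the top face of the relay base (26 mm above the bench), at y = 0 mm along the base; axes as the base. The socket is a rectangular hole 43 mm along x by 33 mm along y, 18 mm deep, with square edges.
- socket3 (a point): Centre of the mouth of socket 3, on the top face of the relay base (26 mm above the bench), at y = 85 mm along the base; axes as the base. The socket is a rectangular hole 43 mm along x by 33 mm along y, 18 mm deep, with square edges.
- relay1: Blue relay, white label on top, about 90 g; loose, may be absent. Starts on the bench standing on its plug. Case 46 (x) x 36 (y) mm, z 14 to 44; below it a white plug 40 x 30 mm, z 0 to 14, tapering to 36 x 26 in the lowest 4 mm. Origin: centre of the plug's underside, z up. Fits any socket, also a half turn round. Home: case resting on the base, origin 14 mm below the mouth.
- relay2: Blue relay, white label on top, about 90 g; loose, may be absent. Starts on the bench standing on its plug. Case 46 (x) x 36 (y) mm, z 14 to 44; below it a white plug 40 x 30 mm, z 0 to 14, tapering to 36 x 26 in the lowest 4 mm. Origin: centre of the plug's underside, z up. Fits any socket, also a half turn round. Home: case resting on the base, origin 14 mm below the mouth.
- relay3: Blue relay, white label on top, about 90 g; loose, may be absent. Starts on the bench standing on its plug. Case 46 (x) x 36 (y) mm, z 14 to 44; below it a white plug 40 x 30 mm, z 0 to 14, tapering to 36 x 26 in the lowest 4 mm. Origin: centre of the plug's underside, z up. Fits any socket, also a half turn round. Home: case resting on the base, origin 14 mm below the mouth.
- cell: Fixed test cell: green slotted head 130 (x) x 170 (y) x 80 mm high in a steel skirt 154 x 194 mm, 60 mm high; origin under its centre on the bench. Three parallel slots, long along x, 55 mm apart along y.
- slot1 (a point): Centre of the mouth of slot 1, on the top face of the cell (80 mm above the bench), at y = -55 mm along the cell; axes as the cell. The slot is 52 mm along x by 8 mm along y, 68 mm deep, with square edges.
- slot2 (a point): Centre of the mouth of slot 2, on the top face of the cell (80 mm above the bench), at y = 0 mm along the cell; axes as the cell. The slot is 52 mm along x by 8 mm along y, 68 mm deep, with square edges.
- slot3 (a point): Centre of the mouth of slot 3, on the top face of the cell (80 mm above the bench), at y = 55 mm along the cell; axes as the cell. The slot is 52 mm along x by 8 mm along y, 68 mm deep, with square edges.
- rack: Fixed white staging rack, 80 (x) x 110 (y) x 45 mm high, origin under its centre on the bench; two slots 53 x 9 mm at y = -30 and +30 mm, 35 mm deep (floor 10 mm above the bench), in which the electrode plates start, standing upright with up to a few degrees of lean.
- plate1: Electrode plate, about 160 g; loose, may be absent. Starts upright in the rack. Copper blade 50 (x) x 6 (y) mm, z 0 to 60, tapering to 44 x 3 in the lowest 8 mm; yellow grip block on top, 36 (x) x 16 (y) mm, z 60 to 94. Origin: centre of the blade's lower edge, z up. Fits any slot, also a half turn round. Home: grip block resting on the cell, origin 60 mm below the mouth.
- plate2: Electrode plate, about 160 g; loose, may be absent. Starts upright in the rack. Copper blade 50 (x) x 6 (y) mm, z 0 to 60, tapering to 44 x 3 in the lowest 8 mm; yellow grip block on top, 36 (x) x 16 (y) mm, z 60 to 94. Origin: centre of the blade's lower edge, z up. Fits any slot, also a half turn round. Home: grip block resting on the cell, origin 60 mm below the mouth.
- switch_base: Fixed grey housing of the power switch, 70 (x) x 50 (y) x 25 mm high, origin under its centre on the bench. The lever pivots about its y axis, 22 mm above the origin.
- switch (a joint): Angle of the power lever in rad, 0 to 1.0. 0 = OFF, leaning 0.5 rad from vertical towards the housing's -x side (the robot's side); 1.0 = ON, leaning 0.5 rad towards +x. It stays where it is left (light friction, about 1 N at the ball).
- switch_tip (a point): Centre of the red ball, 26 mm across, at the end of the lever, 55 mm from the pivot.
- beaker: Bystander, loose, to be left alone. Glass beaker, 64 mm wide, 85 mm high, origin under its centre.
- reagent: Bystander, loose, to be left alone. Amber bottle, 60 mm wide, 130 mm high, origin under its centre.
- screwdriver: Bystander, loose, to be left alone. Screwdriver, 170 mm long, lying along its x, handle to -x.
- wrench: Bystander, loose, to be left alone. Wrench, 160 mm long, lying along its x.
- meter: Bystander, loose, to be left alone. Yellow handheld meter, 160 (x) x 80 x 34 mm, lying flat, origin under its centre.
- pot: Bystander, loose, to be left alone. White jar with a blue cap, 50 mm wide, 50 mm high, origin under its centre.
- fuse_tray: Bystander, loose, to be left alone. Orange divided tray, 100 (x) x 140 (y) x 30 mm, origin under its centre.
There are look-alikes about, which are no part of the job. What is shaped like the relay3 but orange or pink is not meant.

How it is judged:
On the way, in this order (a step that is already met when the one before it is completed fails the run):
1. the power lever is switched off (value of joint switch below 0.15 rad), for 0.2 s.
2. with the power off, every relay is home in a socket and every plate home in a slot (value of joint switch below 0.25 rad and ((horizontal distance between relay1 and socket1 below 0.005 m and z of relay1 in the frame of socket1 below -0.011 m) or (horizontal distance between relay1 and socket2 below 0.005 m and z of relay1 in the frame of socket2 below -0.011 m) or (horizontal distance between relay1 and socket3 below 0.005 m and z of relay1 in the frame of socket3 below -0.011 m)) and angle between each of relay1, relay2, relay3, plate1, plate2's own z axis and vertical below 0.08 rad and angle between the x axis of each of relay1, relay2, relay3 and the x axis of relay_base, either way round below 0.12 rad and ((horizontal distance between relay2 and socket1 below 0.005 m and z of relay2 in the frame of socket1 below -0.011 m) or (horizontal distance between relay2 and socket2 below 0.005 m and z of relay2 in the frame of socket2 below -0.011 m) or (horizontal distance between relay2 and socket3 below 0.005 m and z of relay2 in the frame of socket3 below -0.011 m)) and ((horizontal distance between relay3 and socket1 below 0.005 m and z of relay3 in the frame of socket1 below -0.011 m) or (horizontal distance between relay3 and socket2 below 0.005 m and z of relay3 in the frame of socket2 below -0.011 m) or (horizontal distance between relay3 and socket3 below 0.005 m and z of relay3 in the frame of socket3 below -0.011 m)) and ((horizontal distance between plate1 and slot1 below 0.006 m and z of plate1 in the frame of slot1 below -0.056 m) or (horizontal distance between plate1 and slot2 below 0.006 m and z of plate1 in the frame of slot2 below -0.056 m) or (horizontal distance between plate1 and slot3 below 0.006 m and z of plate1 in the frame of slot3 below -0.056 m)) and angle between the x axis of each of plate1, plate2 and the x axis of cell, either way round below 0.12 rad and ((horizontal distance between plate2 and slot1 below 0.006 m and z of plate2 in the frame of slot1 below -0.056 m) or (horizontal distance between plate2 and slot2 below 0.006 m and z of plate2 in the frame of slot2 below -0.056 m) or (horizontal distance between plate2 and slot3 below 0.006 m and z of plate2 in the frame of slot3 below -0.056 m))), for 0.2 s.
3. the power lever is switched on (value of joint switch above 0.85 rad), for 0.2 s.
At the end, for the whole second after the job is handed in: Each relay is in a socket (within 5 mm, plug 11+ mm deep; home is 14) and each plate in a slot (within 6 mm, 56+ mm deep; home is 60), upright within 0.08 rad, square within 0.12 rad, at rest; the lever is beyond 0.85 rad (on) (value of joint switch above 0.85 rad and ((horizontal distance between relay1 and socket1 below 0.005 m and z of relay1 in the frame of socket1 below -0.011 m) or (horizontal distance between relay1 and socket2 below 0.005 m and z of relay1 in the frame of socket2 below -0.011 m) or (horizontal distance between relay1 and socket3 below 0.005 m and z of relay1 in the frame of socket3 below -0.011 m)) and angle between each of relay1, relay2, relay3, plate1, plate2's own z axis and vertical below 0.08 rad and angle between the x axis of each of relay1, relay2, relay3 and the x axis of relay_base, either way round below 0.12 rad and ((horizontal distance between relay2 and socket1 below 0.005 m and z of relay2 in the frame of socket1 below -0.011 m) or (horizontal distance between relay2 and socket2 below 0.005 m and z of relay2 in the frame of socket2 below -0.011 m) or (horizontal distance between relay2 and socket3 below 0.005 m and z of relay2 in the frame of socket3 below -0.011 m)) and ((horizontal distance between relay3 and socket1 below 0.005 m and z of relay3 in the frame of socket1 below -0.011 m) or (horizontal distance between relay3 and socket2 below 0.005 m and z of relay3 in the frame of socket2 below -0.011 m) or (horizontal distance between relay3 and socket3 below 0.005 m and z of relay3 in the frame of socket3 below -0.011 m)) and ((horizontal distance between plate1 and slot1 below 0.006 m and z of plate1 in the frame of slot1 below -0.056 m) or (horizontal distance between plate1 and slot2 below 0.006 m and z of plate1 in the frame of slot2 below -0.056 m) or (horizontal distance between plate1 and slot3 below 0.006 m and z of plate1 in the frame of slot3 below -0.056 m)) and angle between the x axis of each of plate1, plate2 and the x axis of cell, either way round below 0.12 rad and ((horizontal distance between plate2 and slot1 below 0.006 m and z of plate2 in the frame of slot1 below -0.056 m) or (horizontal distance between plate2 and slot2 below 0.006 m and z of plate2 in the frame of slot2 below -0.056 m) or (horizontal distance between plate2 and slot3 below 0.006 m and z of plate2 in the frame of slot3 below -0.056 m)) and linear speed of each of relay1, relay2, relay3, plate1, plate2 below 0.02 m/s); the robot touches nothing.
It fails at once if a bystander is moved more than 40 mm (distance of any of beaker, reagent, screwdriver, wrench, meter, pot, fuse_tray from where it was at the start of the episode above 0.04 m).
Of relay1, relay2, relay3 only 2 to 3 are there at a start; the rules pass over those that are not, and their reading is None.
Of plate1, plate2 only 1 to 2 are there at a start; the rules pass over those that are not, and their reading is None.
At some moment in a run one of relay1, relay2, relay3 may be knocked a few centimetres aside while the robot is not near it.
It also fails if it takes over 210 s, if anything falls off the work surface, if the arm or the gripper's body presses on something with over 40 N, if the wrist force passes 120 N, or if a joint passes its speed limit or range.

## Robot

A 7-joint arm with a two-finger parallel gripper is mounted at the origin on the work surface. World frame = base frame: x ahead of the robot, y to its left, z up, the work surface at z = 0. Lengths are in m, angles in rad, forces in N, time in s.
With the tool pointing down it reaches from about 0.35 to 0.9 m from the base axis. Payload 8.1 kg.
Tool frame: the origin (TCP) lies at the very end of the fingers, on their centre line; the grasp point (between the pads) lies 19 mm behind it; z points along the fingers, x is the direction in which the jaws open and shut, and the axes are right-handed (so a half turn about z gives the same grasp; the last joint's range is limited). The gripper opens to 92 mm and grips with 3 to 60 N. Pads are 19 mm wide; open, the fingers measure 130 mm over their backs; the gripper's body (75 mm by 190 mm) begins 47 mm behind the grasp point.
Start: joints at [1.189, 0.434, 0.025, 1.573, -0.012, 1.134, -0.075], TCP at [0.172, -0.601, 0.227] pointing down, gripper open.
Joint ranges: [-2.62, 2.62], [-0.44, 2.09], [-1.27, 1.32], [0.08, 2.57], [-1.32, 4.46], [0.12, 2], [-2.74, 2.74]. Speed limits (rad/s): [2.22, 2.22, 3.01, 3.01, 3.14, 3.14, 3.14].

## Interface

Orientations are given as a rotation vector (axis times angle).
In Python, from cell import status, viewer, arm gives the robot as it stands.
- The arm moves only by the tool jog_arm, never from a script. Its argument "commands" is text: rows parted by semicolons, each of 7 numbers parted by spaces: the closure, from -1 (fully open) to 1 (shut), then the shift along the world's x, y, z normalised to -1 to 1, where 1 is 0.3 m, then the turn, a rotation vector about the world's x, y, z normalised to -1 to 1, where 1 is 2 pi rad. In form: jaw dx dy dz wx wy wz; .... A call has exactly 5 rows; each row shifts and turns the commanded pose from where the row before left it; what a row does not reach is not made up. A row lasts 1/10 s, in which the tool goes at most 50 mm and 8.59 degrees, less where a joint would pass 70% of its speed; a pose out of reach is approached as far as the arm can. A call with a number of a shift or a turn outside -1 to 1 is refused whole. A call with a gripper value outside its range is refused whole. The fingers move at their own pace and stop on an object; "force" is the grip in N (left out, the last holds). Time passes only in rows, so rows that do not move let the fingers close, or fill a call up. It gives the time, the measured TCP pose, the force and the opening at its end, in the units of the state.
- status.observe(): the state, without advancing time (a new reading comes with each control period).
- viewer.get_image(name): name is "side" or "top" or "wrist"; returns a dict with "pixels" (480x640x3 uint8, red, green, blue), "z_map" (480x640 float32, m along the optical axis (not along the pixel's ray), 0 where there is no reading), "camera_matrix" (3x3 intrinsics, pixels), "k1" (the pictures are not rectified: a ray, as slopes to the right and down, at radius r is drawn at 1 + k1 r^2 times it, then the intrinsics apply), "R" (3x3) and "t" (3): a world point X has camera coordinates R X + t. Camera axes: x right, y down, z forward; pixel columns grow to the right and rows downward; lengths in m; the calibration is good to about 2 mm. A picture is of the moment at which its call begins.
- arm.sign_off(): hands the job in, once; it reports no verdict.
The state is a dict: "clock": time; "joints": joint angles; "dq": joint speeds; "joint_efforts": joint torques, N m; "position": TCP position; "ee_rot": TCP orientation; "force": force on the tool from outside, world axes, zero at the start; "ft_torque": the same for the moment, N m; "width": opening from 0.0 (shut) to 1.0 (fully open).
Only numpy, scipy, OpenCV 4.12 (cv2) and the standard library are available. Lean on these libraries where they do the work, as an engineer would, in place of code of your own. Each camera call takes 0.05 s, during which the arm holds its last target. There are 200 camera calls.

## Working session

There is one attempt and no reset: what is moved stays moved. The work goes in short steps, Python scripts to look and compute and a tool call to move; the robot and the scene stay as the last step left them, time stands still between calls to the robot, and variables do not carry over. Pictures are saved under pics/ and viewed, about 12 in all and at most 16, crops included, and the job is handed in when it is done.

Besides the shell and the picture viewer there is one more tool, called after "Call:" as name(argument=value, ...) on one line, values as JSON. jog_arm: Moves the arm, as the interface text tells. Scaled input: -1 to 1 covers 0.3 m each way for a shift and 2 pi rad each way for a turn. Its arguments: {"type":"object","properties":{"commands":{"type":"string"},"force":{"type":"number"}},"required":["commands"]}

```bash
ls; mkdir -p pics
cat > h.py <<'E'
import numpy as np, cv2
from cell import status, viewer, arm
def snap(name,fn=None):
    im=viewer.get_image(name); 
    if fn: cv2.imwrite('pics/'+fn,cv2.cvtColor(im['pixels'],cv2.COLOR_RGB2BGR))
    np.savez('/tmp/%s.npz'%name,**im); return im
def load(name): return dict(np.load('/tmp/%s.npz'%name))
def rays(im,uv):
    K=im['camera_matrix']; k1=float(im['k1'])
    uv=np.atleast_2d(np.array(uv,float))
    d=np.c_[(uv[:,0]-K[0,2])/K[0,0],(uv[:,1]-K[1,2])/K[1,1]]
    s=d.copy()
    for _ in range(20): s=d/(1+k1*(s**2).sum(1,keepdims=True))
    return s
def onplane(im,uv,z):
    s=rays(im,uv); R,t=im['R'],im['t']
    D=np.c_[s,np.ones(len(s))]@R; C=-R.T@t
    return C+D*((z-C[2])/D[:,2])[:,None]
def cloud(im):
    v,u=np.mgrid[0:480,0:640]; s=rays(im,np.c_[u.ravel(),v.ravel()]); z=im['z_map'].ravel()
    P=(np.c_[s,np.ones(len(s))]*z[:,None]-im['t'])@im['R']; P[z<=0]=np.nan
    return P.reshape(480,640,3)
def proj(im,X):
    c=np.atleast_2d(X)@im['R'].T+im['t']; s=c[:,:2]/c[:,2:]; s=s*(1+float(im['k1'])*(s**2).sum(1,keepdims=True))
    K=im['camera_matrix']; return np.c_[s[:,0]*K[0,0]+K[0,2],s[:,1]*K[1,1]+K[1,2]]
E
python3 - <<'E'
from h import *
for n in ['top','side','wrist']:
    im=snap(n,n+'0.png'); print(n,im['k1'],-im['R'].T@im['t'],im['R'].round(2).tolist(),im['camera_matrix'][0,0])
print(status.observe())
E
```

```text
pics
top 0.01713040021691878 [ 0.49370564 -0.02192518  1.12658999] [[-0.01, -1.0, -0.0], [-1.0, 0.01, -0.07], [0.07, 0.0, -1.0]] 435.812234757587
side 0.01740701527903644 [0.13126779 0.49974338 0.84616745] [[-0.76, -0.64, 0.02], [-0.5, 0.57, -0.65], [0.41, -0.5, -0.76]] 446.82834152411425
wrist 0.023372740841702173 [ 0.23507054 -0.58400211  0.38477301] [[0.28, -0.96, -0.0], [-0.93, -0.27, 0.24], [-0.23, -0.07, -0.97]] 354.17104579416605
{'clock': 0.15, 'joints': array([ 1.18942201,  0.43508087,  0.02493582,  1.5738526 , -0.01162409,
        1.13401704, -0.07509981]), 'dq': array([-0.00125902,  0.00049382, -0.00113358, -0.00264   ,  0.00033092,
       -0.00079616,  0.00042252]), 'joint_efforts': array([ 2.02123352e-03, -6.68260789e+01,  9.86270271e-01, -3.14692712e+01,
       -6.04158361e-02,  3.94309417e-02,  9.36170522e-05]), 'position': array([ 0.17186583, -0.60050912,  0.22612739]), 'ee_rot': array([-2.50795832e+00,  1.89090845e+00,  1.58807901e-03]), 'force': array([-1.55328671,  0.32627901,  0.33821982]), 'ft_torque': array([ 0.01654057, -0.03484089,  0.00086747]), 'width': 0.9979577470984272}
```

View pics/top0.png

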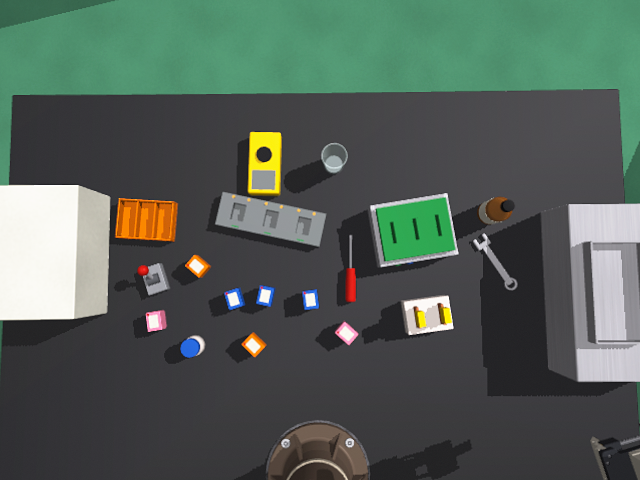

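View pics/side0.png

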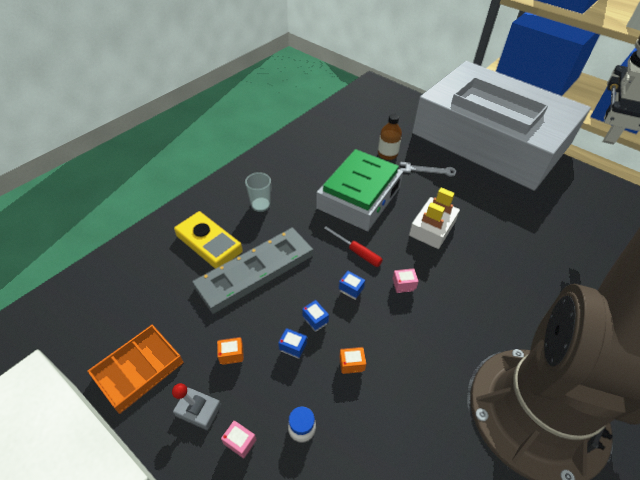

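Top view: the blue relays to move are at (234,299), (265,296) and (310,299). The look-alikes are orange at (197,266) and (254,345), and pink at (155,321) and (347,333). The two plates are in the rack at (420,317) and (445,314). The lever ball is at (143,270), leaning to +x, so the power is ON.

```bash
cat > meas.py <<'E'
from h import *
def rect(P):
    c,(w,h),a=cv2.minAreaRect((P[:,:2]*1000).astype(np.float32))
    if w<h: w,h,a=h,w,a+90
    return np.round(c,1),(round(w,1),round(h,1)),round((a+90)%180-90,1)   # mm, long-axis angle deg world
def comps(m,amin=30):
    n,l,s,c=cv2.connectedComponentsWithStats(m.astype(np.uint8),connectivity=4)
    return [(l==i,s[i],c[i]) for i in range(1,n) if s[i,4]>=amin]
def region(im,m,z):
    v,u=np.nonzero(m); return onplane(im,np.c_[u,v],z)
def corners(im,m,z):  # outline incl. half-pixel border
    v,u=np.nonzero(m); uv=np.concatenate([np.c_[u+a,v+b] for a in(-.5,.5) for b in(-.5,.5)])
    return onplane(im,uv,z)
def hsv(im): return cv2.cvtColor(im['pixels'],cv2.COLOR_RGB2HSV).astype(int)
E
python3 - <<'E'
from meas import *
im=load('top'); H=hsv(im); h,s,v=H[...,0],H[...,1],H[...,2]; C=cloud(im)
print('relays')
for m,st,c in comps((h>100)&(h<125)&(s>120)&(v>80)):
    full=np.zeros((480,640),np.uint8); cs,_=cv2.findContours(m.astype(np.uint8),0,2); cv2.drawContours(full,cs,-1,1,-1)
    lab=(full>0)&(s<60)&(v>150)
    print(c.round(0),st[4],'full',rect(corners(im,full>0,.044)), 'label',lab.sum(), rect(corners(im,lab,.044)) if lab.sum()>10 else '', np.nanmedian(C[full>0][:,2]))
print('green')
for m,st,c in comps((h>50)&(h<75)&(s>120)&(v>60)&(np.arange(480)[:,None]>150),500): 
    print(c,rect(corners(im,m,.08)),np.nanmedian(C[m][:,2]))
    cs,hi=cv2.findContours(m.astype(np.uint8),cv2.RETR_CCOMP,2)
    for q,hh in zip(cs,hi[0]):
        if hh[3]>=0 and cv2.contourArea(q)>20: print('  slot',rect(onplane(im,q[:,0],.08)))
print('grey base')
g=(np.abs(C[...,2]-.026)<.008)&(s<60)&(v>70)
for m,st,c in comps(g,300): print(c,st[4],rect(corners(im,m,.026)))
print('yellow')
for m,st,c in comps((h>22)&(h<34)&(s>150)&(v>120),30): print(c,st[4],rect(corners(im,m,.104)),np.nanpercentile(C[m][:,2],[50,95]))
print('red')
for n in('top','side'):
    i=load(n);K=hsv(i); Cc=cloud(i)
    for m,st,c in comps(((K[...,0]<5)|(K[...,0]>174))&(K[...,1]>170)&(K[...,2]>80),25): print(n,c,st[4],onplane(i,c,.07),np.nanmedian(Cc[m],0))
print('switch')
for m,st,c in comps((np.abs(C[...,2]-.025)<.008)&(np.arange(640)<185)&(np.arange(640)>130)&(np.arange(480)[:,None]>255)&(np.arange(480)[:,None]<305)&(s<60)&(v>60),50): print(c,rect(corners(im,m,.025)))
print('rack')
for m,st,c in comps((np.abs(C[...,2]-.045)<.008)&(np.arange(640)<470)&(np.arange(640)>390)&(np.arange(480)[:,None]>285)&(s<60)&(v>100),50): print(c,rect(corners(im,m,.045)))
a=cv2.resize(cv2.cvtColor(im['pixels'],4)[180:360,120:480],None,fx=2.2,fy=2.2,interpolation=2); cv2.imwrite('pics/crop1.png',a)
E
```

```text
relays
[266. 296.] 184 full (array([442.4, 124.1]), (50.9, 43.6), -11.8) label 120 (array([442.3, 125.9]), (33.6, 26.1), -11.8) 0.04335272956183029
[235. 298.] 198 full (array([436.2, 200.9]), (50.1, 45.8), 17.2) label 0  0.04228754108635501
[311. 299.] 163 full (array([432.1,  13.6]), (50.8, 40.6), 6.0) label 0  0.04321856542121924
[189. 348.] 298 full (array([316.9, 308.9]), (48.9, 45.6), 89.3) label 0  0.049132197985533456
green
[414.75755925 229.00762735] (array([ 600.1, -241.2]), (173.9, 131.3), -81.3) 0.08042035476407211
  slot (array([ 591.8, -188.1]), (51.6, 8.7), 8.2)
  slot (array([ 601.1, -242.3]), (51.6, 8.9), 8.5)
  slot (array([ 608.8, -296.6]), (49.2, 8.9), 8.3)
grey base
[270.67988567 218.38478028] 2799 (array([636.4, 112.7]), (272.8, 88.5), 77.4)
[105.55614973 254.44117647] 374 (array([551.2, 528.5]), (300.0, 13.3), 0.0)
[548.52417795 290.11798839] 517 (array([ 451.6, -581.6]), (399.5, 14.9), -0.0)
[155.15227273 279.71363636] 440 (array([486.6, 406.7]), (74.6, 53.2), 17.6)
yellow
[264.67482785 157.65799541] 1307 (array([760. , 118.2]), (152.5, 79.6), -1.8) [0.03391984 0.03765265]
[446.43636364 314.93636364] 110 (array([ 396.6, -304.4]), (38.6, 20.4), 11.4) [0.10414268 0.10701585]
[420.84482759 318.62068966] 116 (array([ 388.6, -244.9]), (40.1, 19.1), 8.0) [0.10380435 0.1068367 ]
red
top [142.32631579 269.95789474] 95 [[0.50797092 0.41718893 0.07      ]] [0.50770966 0.41259708 0.08023774]
top [350.43161094 284.80547112] 329 [[ 0.46709993 -0.08490543  0.07      ]] [ 0.46550231 -0.0870191   0.02333356]
side [365.53125 253.3125 ] 352 [[ 0.44411083 -0.04754514  0.07      ]] [ 0.46412684 -0.08152013  0.02098832]
side [179.05555556 390.51666667] 180 [[0.50883628 0.41597662 0.07      ]] [0.50327192 0.41712306 0.08031155]
switch
[155.27459954 279.74828375] (array([486.6, 407.3]), (74.4, 53.8), 17.9)
rack
[426.03299725 314.61136572] (array([ 391.7, -275.6]), (113.7, 85.6), -82.9)
```

View pics/crop1.png

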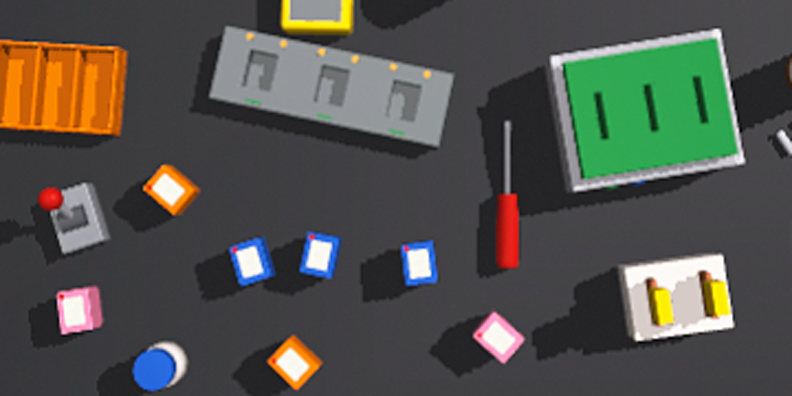

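The crop confirms the three white-labelled blue relays at crop (250,260), (320,255) and (418,263). The ball agrees with ON (z≈.07, 23 mm to +x of the housing centre). I'm setting out toward the switch, closing the jaws and turning on the way.

Call:
jog_arm(commands="1 0.083 0.1 0.02 0 0 0;1 0.083 0.1 0.02 0 0 0.02;1 0.083 0.1 0.02 0 0 0.02;1 0.083 0.1 0.02 0 0 0.02;1 0.083 0.1 0.02 0 0 0.02", force=30)

```text
clock: 0.65
position: [0.2972, -0.4494, 0.2568]
ee_rot: [-2.903, 1.201, 0.0]
force: [0.6, -0.3, -0.2]
width: 0.613
```

Call:
jog_arm(commands="1 0.083 0.1 0 0 0 0.02;1 0.083 0.1 0 0 0 0.02;1 0.083 0.1 0 0 0 0.02;1 0.083 0.1 0 0 0 0.02;1 0.083 0.1 0 0 0 0.02")

```text
clock: 1.15
position: [0.4216, -0.2995, 0.2567]
ee_rot: [3.132, -0.245, -0.0]
force: [-0.2, -0.7, -0.1]
width: 0.18
```

Run:
```python
from meas import *
C=cloud(load('top'))
b=(C[...,1]>.45)&(C[...,0]>.3)&(C[...,0]<.75)&(C[...,2]>.04)
P=C[b]; print(len(P),np.nanpercentile(P[:,2],[5,50,95]),np.nanmin(P[:,1]),[ (z,np.nanmin(P[(abs(P[:,2]-z)<.02)][:,1])) for z in(.06,.1,.15,.2) if (abs(P[:,2]-z)<.02).any()])
```

```text
13685 [0.06658815 0.156672   0.16004096] 0.5248280255544981 [(0.06, np.float64(0.5249177436668089)), (0.1, np.float64(0.5248280255544981)), (0.15, np.float64(0.5268079081721935))]
```

Call:
jog_arm(commands="1 0.0287 0.1622 0 0 0 0.005;1 0.0287 0.1622 0 0 0 0.005;1 0.0287 0.1622 0 0 0 0.005;1 0.0287 0.1622 0 0 0 0.005;1 0.0287 0.1622 0 0 0 0.005")

```text
clock: 1.65
position: [0.4638, -0.0558, 0.2568]
ee_rot: [3.141, -0.005, 0.0]
force: [0.3, 0.2, 0.9]
width: 0.008
```

Call:
jog_arm(commands="1 0.0287 0.1622 0 0 0 0.005;1 0.0287 0.1622 0 0 0 0.005;1 0.0287 0.1622 0 0 0 0.005;1 0.0287 0.1622 0 0 0 0.005;1 0.0287 0.1622 0 0 0 0.005")

```text
clock: 2.15
position: [0.5071, 0.1874, 0.2567]
ee_rot: [3.132, 0.241, 0.0]
force: [0.5, -0.8, -0.7]
width: 0.009
```

Call:
jog_arm(commands="1 0.0287 0.1622 0 0 0 0.005;1 0.0287 0.1622 0 0 0 0.005;1 0.0287 0.1622 0 0 0 0.005;1 0.0287 0.1622 0 0 0 0.005;1 0.0287 0.1622 0 0 0 0.005")

```text
clock: 2.65
position: [0.5504, 0.4306, 0.2562]
ee_rot: [3.103, 0.486, -0.001]
force: [0.2, 0.2, 1.0]
width: 0.005
```

Run:
```python
from meas import *
o=status.observe(); print(o['position'],o['ee_rot'],o['joints'])
im=snap('wrist','w1.png'); print(-im['R'].T@im['t'],proj(im,[[.508,.416,.07],[.4866,.4067,.025]]))
K=hsv(im)
for m,st,c in comps(((K[...,0]<5)|(K[...,0]>174))&(K[...,1]>170)&(K[...,2]>80),25): print(c,st[4],onplane(im,c,.07))
```

```text
[0.55035344 0.43064152 0.25619917] [ 3.10301559e+00  4.86142905e-01 -5.02302483e-04] [-0.37268473  0.62644107 -0.65819177  1.28148095  0.3760892   1.35650717
 -0.70553647]
[0.53098552 0.49150854 0.41491724] [[278.57353171 219.43441821]
 [262.79546024 213.98249854]]
[279.3633218  215.68512111] 289 [[0.50770586 0.41984892 0.07      ]]
```

Call:
jog_arm(commands="1 0 0 -0.132 0 0 0;1 0 0 -0.132 0 0 0;1 0 0 -0.132 0 0 0;1 0 0 -0.132 0 0 0;1 0 0 -0.132 0 0 0")

```text
clock: 3.2
position: [0.55, 0.4286, 0.0569]
ee_rot: [3.104, 0.485, -0.001]
force: [0.3, -0.0, 0.3]
width: 0.002
```

Call:
jog_arm(commands="1 -0.035 -0.0115 0 0 0 0;1 -0.035 -0.0115 0 0 0 0;1 -0.035 -0.0115 0 0 0 0;1 -0.035 -0.0115 0 0 0 0;1 -0.027 -0.009 0 0 0 0")

```text
clock: 3.7
position: [0.4993, 0.413, 0.06]
ee_rot: [-3.103, -0.486, -0.002]
force: [0.1, 0.9, 0.8]
width: 0.002
```

Run:
```python
from meas import *
o=status.observe(); print(o['position'],o['force'])
for n in ('top','side'):
    im=snap(n); K=hsv(im)
    for m,st,c in comps(((K[...,0]<5)|(K[...,0]>174))&(K[...,1]>170)&(K[...,2]>80),10): print(n,c,st[4],onplane(im,c,.07))
```

```text
[0.49928609 0.41297457 0.06003562] [0.09613152 0.85074596 0.82245829]
top [350.43161094 284.80547112] 329 [[ 0.46709993 -0.08490543  0.07      ]]
top [150.9 284.1] 10 [[0.4737423  0.39589019 0.07      ]]
top [145.14285714 286.71428571] 14 [[0.46762789 0.40956346 0.07      ]]
side [365.46610169 253.41242938] 354 [[ 0.4440513  -0.04722053  0.07      ]]
side [194.5 400. ] 10 [[0.47523671 0.40931249 0.07      ]]
```

Call:
jog_arm(commands="1 -0.0095 -0.003 0 0 0 0;1 -0.0095 -0.003 0 0 0 0;1 -0.0065 -0.002 0 0 0 0;1 0 0 0 0 0 0;1 0 0 0 0 0 0")

```text
clock: 4.3
position: [0.4922, 0.41, 0.0586]
ee_rot: [3.104, 0.485, -0.001]
force: [-0.1, -0.2, -0.2]
width: 0.005
```

Call:
jog_arm(commands="1 -0.0095 -0.003 0 0 0 0;1 -0.0065 -0.002 0 0 0 0;1 0 0 0 0 0 0;1 0.05 0.016 0 0 0 0;1 0.06 0.02 0.04 0 0 0")

```text
clock: 4.8
position: [0.5193, 0.4185, 0.0695]
ee_rot: [3.102, 0.487, -0.005]
force: [0.8, 0.8, 0.2]
width: 0.003
```

Call:
jog_arm(commands="-1 0 -0.08 0.16 0 0 0;-1 0 -0.16 0.16 0 0 0;-1 -0.02 -0.16 0.16 0 0 -0.0222;-1 -0.04 -0.16 0 0 0 -0.0222;-1 -0.05 -0.15 0 0 0 -0.0222")

```text
clock: 5.3
position: [0.4891, 0.2321, 0.1871]
ee_rot: [-3.135, 0.18, -0.003]
force: [0.2, -0.1, 0.3]
width: 0.388
```

Run:
```python
from meas import *
o=status.observe(); print(o['position'],o['ee_rot'])
for n in ('top','side'):
    im=snap(n); K=hsv(im); 
    for m,st,c in comps(((K[...,0]<5)|(K[...,0]>174))&(K[...,1]>170)&(K[...,2]>80),10): print(n,c,st[4],onplane(im,c,.07),np.nanmedian(cloud(im)[m],0))
```

```text
[0.48912628 0.23214388 0.18708532] [-3.13543385e+00  1.79769844e-01 -2.95796427e-03]
top [350.43161094 284.80547112] 329 [[ 0.46709993 -0.08490543  0.07      ]] [ 0.46548186 -0.08694314  0.02344852]
side [365.55270655 253.38746439] 351 [[ 0.44394776 -0.04740448  0.07      ]] [ 0.46349598 -0.08152054  0.02103784]
side [203.76047904 401.28742515] 167 [[0.46136238 0.40045816 0.07      ]] [0.4577663  0.4015956  0.07883324]
```

```bash
cat > relay.py <<'E'
from meas import *
def relays(im,z=.044,show=True):
    H=hsv(im); h,s,v=H[...,0],H[...,1],H[...,2]; out=[]
    blue=((h>100)&(h<125)&(s>120)&(v>70)).astype(np.uint8)
    lab=(s<50)&(v>170)
    for m,st,c in comps(lab,150):
        ring=cv2.dilate(m.astype(np.uint8),np.ones((7,7)))-m
        if blue[ring>0].mean()<.4: continue
        r=rect(corners(im,m,z)); out.append(r); print('relay label',c.round(),st[4],r)
    return out
E
python3 - <<'E'
from relay import *
im=snap('wrist','w2.png'); relays(im)
relays(load('top'))
E
```

```text
relay label [268. 259.] 880 (array([435.3, 203.5]), (32.3, 24.5), 17.3)
relay label [289. 340.] 557 (array([442.1, 121.8]), (32.3, 18.8), -6.9)
```

View pics/w2.png

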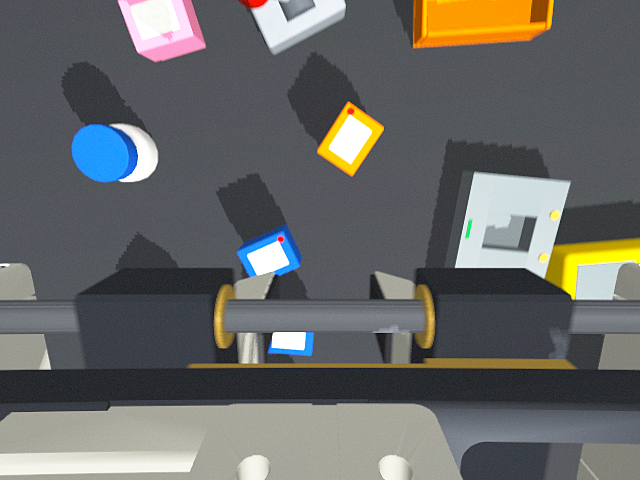

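The lever is off: its ball measures (.461,.400), matching the OFF position. The wrist picture shows the first relay's label at (268,258), and its 32×24 size fits. Grasping it now.

Call:
jog_arm(commands="-1 -0.045 -0.0239 0 0 0 0.0166;-1 -0.045 -0.0239 0 0 0 0.0166;-1 -0.045 -0.0239 0 0 0 0.0166;-1 -0.045 -0.0239 0 0 0 0.0166;-1 0 0 -0.1 0 0 0")

```text
clock: 5.95
position: [0.4356, 0.2067, 0.1585]
ee_rot: [-3.101, -0.493, -0.008]
force: [1.5, -0.4, 0.2]
width: 0.958
```

Run:
```python
from relay import *
o=status.observe(); print(o['position'],o['ee_rot'],o['width'])
im=snap('wrist'); relays(im)
im=snap('top'); relays(im)
```

```text
[0.43555529 0.20668627 0.15846287] [-3.10098337 -0.49287102 -0.00797914] 0.95756507929474
relay label [322. 239.] 1081 (array([435.5, 203.5]), (30.7, 24.3), 16.5)
relay label [304. 336.] 247 (array([445.7, 114.9]), (28.0, 13.2), 17.8)
```

Call:
jog_arm(commands="-1 0 -0.01 -0.13 0 0 0;-1 0 0 -0.13 0 0 0;-1 0 0 -0.12 0 0 0;-1 0 0 -0.08 0 0 0;-1 0 0 0 0 0 0")

```text
clock: 6.55
position: [0.4338, 0.2019, 0.0161]
ee_rot: [3.103, 0.485, -0.007]
force: [0.3, 0.2, -0.3]
width: 0.999
```

Call:
jog_arm(commands="1 0 0 0 0 0 0;1 0 0 0 0 0 0;1 0 0 0 0 0 0;1 0 0 0 0 0 0;1 0 0 0 0 0 0", force=20)

```text
clock: 7.05
position: [0.4356, 0.2018, 0.0187]
ee_rot: [-3.104, -0.483, -0.002]
force: [-0.1, 0.3, -0.3]
width: 0.612
```

Call:
jog_arm(commands="1 0 0 0 0 0 0;1 0 0 0.1 0 0 0;1 0 0 0.13 0 0 0;1 0 0 0.13 0 0 0;1 0 0 0 0 0 0")

```text
clock: 7.55
position: [0.4373, 0.2036, 0.1304]
ee_rot: [-3.102, -0.483, -0.011]
force: [-0.0, -0.5, -0.4]
width: 0.5
```

Run:
```python
from relay import *
o=status.observe(); print(o['position'],o['ee_rot'],o['width'])
im=snap('wrist','w3.png'); relays(im,o['position'][2]+.024)
```

```text
[0.43732183 0.20357627 0.13040627] [-3.1021479  -0.48289531 -0.01079614] 0.5000664189309078
relay label [324. 290.] 1407 (array([434.4, 212.5]), (30.5, 8.2), 17.5)
relay label [300. 350.] 435 (array([431.8, 182. ]), (19.0, 8.5), 17.4)
```

View pics/w3.png

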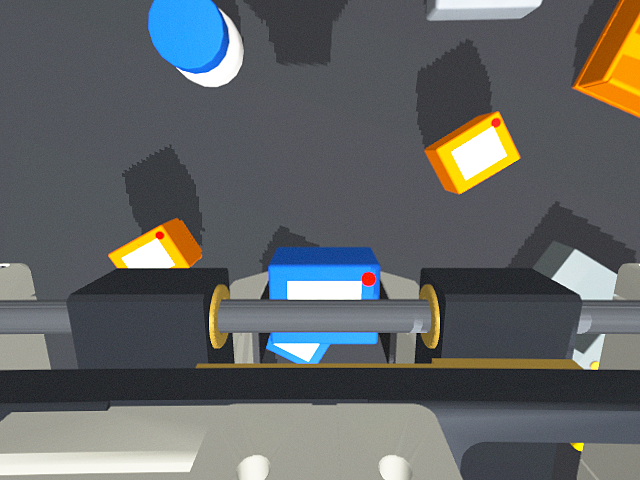

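Relay held (46 mm opening, relay at (323,295) in the picture). I'm moving over socket 1 and measuring the sockets with the wrist camera on the way.

Call:
jog_arm(commands="1 0.121 -0.116 0.047 0 0 -0.0208;1 0.121 -0.116 0.047 0 0 -0.0208;1 0.121 -0.116 0.047 0 0 -0.0208;1 0.121 -0.116 0.047 0 0 -0.0208;1 0.121 -0.116 0.047 0 0 0")

```text
clock: 8.1
position: [0.6094, 0.0333, 0.1927]
ee_rot: [3.122, -0.342, -0.003]
force: [0.2, 1.0, -0.3]
width: 0.498
```

```bash
cat > sock.py <<'E'
from meas import *
def holes(im,z,dz,amin,roi,need):
    C=cloud(im); x0,x1,y0,y1=roi
    top=(np.abs(C[...,2]-z)<dz)&(C[...,0]>x0)&(C[...,0]<x1)&(C[...,1]>y0)&(C[...,1]<y1)
    top=cv2.morphologyEx(top.astype(np.uint8),cv2.MORPH_OPEN,np.ones((3,3)))
    cs,hi=cv2.findContours(top,cv2.RETR_CCOMP,cv2.CHAIN_APPROX_NONE)
    for q,hh in zip(cs,hi[0]):
        if cv2.contourArea(q)<amin: continue
        r=rect(onplane(im,q[:,0],z)); print('hole' if hh[3]>=0 else 'outer',q[:,0].mean(0).round(),cv2.contourArea(q),r)
E
python3 - <<'E'
from sock import *
im=dict(np.load('/tmp/wrist.npz'))
p=np.array([.43732,.20358,.1304]); a=np.radians(17.4); ty=np.array([np.sin(a),-np.cos(a)])
P=onplane(im,[[323,264.5],[323,343]],p[2]+.0253); print('edges along tool y',(P[:,:2]-p[:2])@ty)
o=status.observe(); print(o['position'],o['ee_rot'],o['width'])
im=snap('wrist','w4.png'); holes(im,.026,.006,200,(.5,.8,-.1,.35),0)
im=snap('top'); holes(im,.026,.006,50,(.5,.8,-.1,.35),0)
E
```

```text
edges along tool y [-0.02066967  0.01369892]
[0.60939897 0.03334787 0.1927063 ] [ 3.12178153e+00 -3.42434029e-01 -2.67319138e-03] 0.4975909347374532
outer [334. 114.] 21826.0 (array([633.7, 104.6]), (212.9, 86.1), 77.4)
hole [332. 223.] 1606.0 (array([618. ,  30.7]), (46.8, 32.4), -12.5)
hole [332. 128.] 2002.0 (array([634.6, 113.6]), (46.6, 33.3), -12.5)
outer [237. 213.] 1117.0 (array([653.3, 187.7]), (116.0, 85.0), 77.3)
hole [238. 211.] 242.5 (array([655.2, 197. ]), (47.1, 46.3), -13.2)
```

View pics/w4.png

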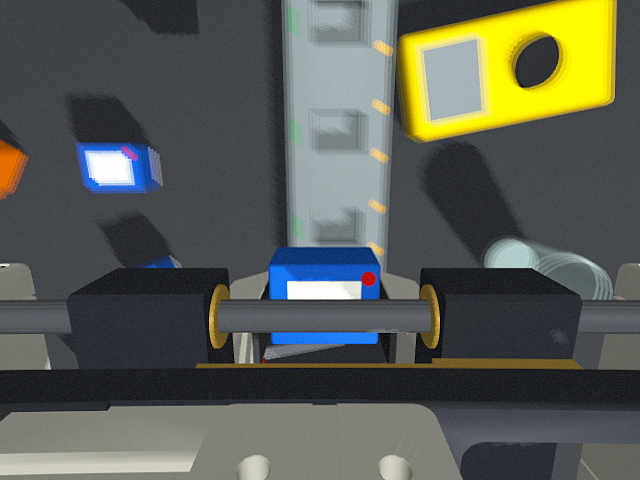

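Call:
jog_arm(commands="1 0 0 0 0 0 0;1 0 0 0 0 0 0;1 0 0 0 0 0 0;1 0 0 0 0 0 0;1 0 0 0 0 0 0")

```text
clock: 8.7
position: [0.6085, 0.0358, 0.1935]
ee_rot: [3.124, -0.334, -0.0]
force: [-0.5, -0.3, 0.0]
width: 0.495
```

```bash
cat > held.py <<'E'
from sock import *
def held(im,o,show=True):   # settled view of a held relay: edges of its top face along the tool's y
    p=o['position']; w=o['ee_rot']; R=cv2.Rodrigues(np.array(w))[0]
    H=hsv(im); col=H[200:362,318:330].mean(1)
    C=cloud(im)
    return p,R,col,C
E
python3 - <<'E'
from held import *
for k in range(3):
    o=status.observe(); im=snap('wrist','w5.png'); cam=-im['R'].T@im['t']; R=cv2.Rodrigues(o['ee_rot'])[0]
    print(o['position'],(R.T@(cam-o['position'])).round(4)); 
    holes(im,.026,.006,200,(.5,.8,-.1,.35),0)
p,R,col,C=held(im,o)
for r in range(40,152,1):
    if r<75 or r>125: print(200+r,col[r].round(),((C[200+r,318:330]-p)@R).mean(0).round(4) )
E
```

```text
[0.60853694 0.03583108 0.19351253] [ 0.0008 -0.064  -0.1587]
outer [336. 112.] 21600.0 (array([634.3, 107.3]), (213.4, 86.1), 77.5)
hole [333. 225.] 1573.5 (array([617.6,  31.1]), (44.4, 34.4), -12.7)
hole [334. 131.] 2007.5 (array([634.6, 113.7]), (46.6, 33.5), -12.2)
[0.60866208 0.03570932 0.19354426] [ 0.0008 -0.064  -0.1587]
outer [405.  99.] 235.5 (array([700.2, 125.3]), (64.1, 4.1), 88.8)
outer [335. 115.] 21585.5 (array([634.1, 107.1]), (213.5, 86.0), 77.5)
hole [333. 225.] 1605.5 (array([618.1,  30.9]), (47.0, 34.5), -12.2)
hole [334. 131.] 1991.5 (array([634.2, 113.4]), (47.1, 34.4), -12.9)
[0.60875704 0.03551408 0.19359214] [ 0.0008 -0.064  -0.1587]
outer [404.  92.] 280.0 (array([700.6, 130.7]), (75.4, 4.2), 88.6)
outer [335. 114.] 21591.5 (array([634.2, 107. ]), (213.5, 86.1), 77.5)
hole [333. 225.] 1606.5 (array([617.2,  31. ]), (45.2, 32.6), -12.2)
hole [334. 131.] 1956.0 (array([635.6, 113.2]), (44.5, 33.5), -12.3)
240 [92. 28. 64.] [0.0003 0.0199 0.1795]
241 [92. 32. 64.] [0.0003 0.0198 0.1755]
242 [94. 26. 62.] [0.0003 0.0199 0.1717]
243 [ 96.  24. 110.] [0.0003 0.02
[... 1920 characters left out ...]
.] [ 0.0006  0.0117 -0.0226]
337 [108. 223. 231.] [ 0.0006  0.0123 -0.0223]
338 [108. 230. 231.] [ 0.0006  0.0128 -0.0223]
339 [108. 228. 230.] [ 0.0006  0.0133 -0.0223]
340 [108. 228. 232.] [ 0.0006  0.0136 -0.0226]
341 [108. 229. 233.] [ 0.0006  0.0142 -0.0223]
342 [108. 231. 238.] [ 0.0006  0.0147 -0.0223]
343 [109. 235. 222.] [ 0.0006  0.0153 -0.022 ]
344 [110. 107.  61.] [0.0003 0.1414 0.1933]
345 [31. 62. 37.] [0.0003 0.1425 0.1929]
346 [95. 34. 38.] [0.0003 0.1436 0.1928]
347 [112.  34.  41.] [0.0003 0.1448 0.1927]
348 [108.  31.  39.] [0.0003 0.1462 0.193 ]
349 [106.  35.  39.] [0.0003 0.1473 0.1928]
350 [96. 33. 39.] [0.0003 0.1487 0.193 ]
351 [107.  42.  40.] [0.0003 0.15   0.1931]
```

Call:
jog_arm(commands="1 0.0267 -0.0217 -0.1 0 0 0;1 0 0 -0.12 0 0 0;1 0 0 -0.12 0 0 0;1 0 0 -0.12 0 0 0;1 0 0 0 0 0 0")

```text
clock: 9.35
position: [0.6135, 0.0279, 0.0511]
ee_rot: [3.122, -0.335, -0.012]
force: [-0.7, -0.5, -0.1]
width: 0.5
```

Call:
jog_arm(commands="1 0 0 0 0 0 0;1 0 0 0 0 0 0;1 0 0 0 0 0 0;1 0 0 0 0 0 0;1 0 0 0 0 0 0")

```text
clock: 9.85
position: [0.6174, 0.0287, 0.0565]
ee_rot: [-3.124, 0.335, -0.002]
force: [-0.6, -0.2, -0.9]
width: 0.499
```

Run:
```python
from held import *
o=status.observe(); print(o['position'],o['ee_rot'],o['force'])
im=snap('wrist','w6.png'); holes(im,.026,.005,200,(.5,.8,-.1,.35),0)
```

```text
[0.61742685 0.02870767 0.05647311] [-3.12351199e+00  3.35494831e-01 -2.23199146e-03] [-0.62282438 -0.18554456 -0.93452322]
outer [324. 345.] 364.0 (array([608.5, -16.6]), (67.7, 4.6), -12.2)
outer [449.  60.] 788.5 (array([699.7, 119. ]), (54.7, 6.8), -88.2)
outer [321. 135.] 41922.0 (array([630.8,  91.5]), (136.5, 85.8), 77.4)
hole [322. 105.] 5885.0 (array([635.9, 112.9]), (44.3, 32.7), -13.1)
```

Call:
jog_arm(commands="1 0 0 -0.02 0 0 0;1 0 0 -0.015 0 0 0;1 0 0 -0.015 0 0 0;1 0 0 -0.015 0 0 0;1 0 0 0 0 0 0")

```text
clock: 10.4
position: [0.6165, 0.0287, 0.0351]
ee_rot: [3.123, -0.335, -0.002]
force: [0.9, -0.1, -0.4]
width: 0.503
```

Call:
jog_arm(commands="1 0 0 -0.007 0 0 0;1 0 0 -0.003 0 0 0;1 0 0 0 0 0 0;-0.25 0 0 0 0 0 0;-0.25 0 0 0 0 0 0")

```text
clock: 10.9
position: [0.6172, 0.0287, 0.0332]
ee_rot: [-3.123, 0.335, -0.001]
force: [0.1, -0.4, -0.5]
width: 0.609
```

Call:
jog_arm(commands="-0.25 0 0 0 0 0 0;-0.25 0 0 0.06 0 0 0;-0.25 0 0 0.12 0 0 0;-0.25 0 0 0.12 0 0 0;-0.25 0 0 0.1 0 0 0")

```text
clock: 11.4
position: [0.6172, 0.0289, 0.1548]
ee_rot: [-3.123, 0.335, -0.001]
force: [0.4, 0.1, 0.0]
width: 0.622
```

Call:
jog_arm(commands="-1 -0.11 0.06 0.1 0 0 0;-1 -0.14 0.08 0 0 0 0;-1 -0.14 0.08 0 0 0 0;-1 -0.14 0.05 0 0 0 0;-1 0 0 0 0 0 0")

```text
clock: 11.9
position: [0.4525, 0.1119, 0.183]
ee_rot: [3.123, -0.326, -0.004]
force: [0.7, 0.2, 1.0]
width: 0.984
```

```bash
cat > tops.py <<'E'
from relay import *
def tops(names=('top','wrist')):
    for n in names:
        im=snap(n); C=cloud(im); print(n,status.observe()['position'].round(4))
        H=hsv(im); h,s,v=H[...,0],H[...,1],H[...,2]
        for m,st,c in comps((s<50)&(v>170),60):
            ring=cv2.dilate(m.astype(np.uint8),np.ones((7,7)))-m
            if ((h>100)&(h<125)&(s>120))[ring>0].mean()<.4: continue
            z=np.nanmedian(C[m][:,2]); print(' ',c.round(),'z',round(z,4),rect(corners(im,m,z)))
if __name__=='__main__': tops()
E
python3 tops.py
```

```text
top [0.4557 0.1106 0.1833]
  [302. 224.] z 0.0567 (array([617.9,  30.6]), (33.6, 25.2), -11.6)
  [310. 299.] z 0.0449 (array([431.7,  13.9]), (33.7, 25.3), 6.7)
wrist [0.4576 0.1099 0.1834]
  [305. 216.] z 0.0455 (array([442.7, 124.9]), (32.1, 23.2), -12.0)
  [320. 339.] z 0.0456 (array([432.7,  11.5]), (32.4, 20.8), 6.4)
```

Relay 1 is home: its top is at z .057 (expected .056) and it sits over socket 1. Next is relay B, at (442.7,124.9).

Call:
jog_arm(commands="-1 -0.05 0.05 -0.05 0 0 0;-1 0 0 -0.14 0 0 0;-1 0 0 -0.14 0 0 0;-1 0 0 -0.13 0 0 0;-1 0 0 -0.075 0 0 0")

```text
clock: 12.5
position: [0.443, 0.1237, 0.0196]
ee_rot: [3.122, -0.338, -0.004]
force: [0.0, -0.0, -0.3]
width: 0.997
```

Call:
jog_arm(commands="-1 0 0 0 0 0 0;-1 0 0 0 0 0 0;1 0 0 0 0 0 0;1 0 0 0 0 0 0;1 0 0 0 0 0 0")

```text
clock: 13.0
position: [0.4438, 0.1248, 0.0235]
ee_rot: [-3.123, 0.336, -0.003]
force: [-0.2, 0.3, 0.0]
width: 0.791
```

Call:
jog_arm(commands="1 0 0 0 0 0 0;1 0 0 0 0 0 0;1 0 0 0 0 0 0;1 0 0 0.08 0 0 0;1 0 0 0.14 0 0 0")

```text
clock: 13.5
position: [0.441, 0.1241, 0.0874]
ee_rot: [3.122, -0.334, -0.008]
force: [1.0, -0.9, -0.2]
width: 0.5
```

Call:
jog_arm(commands="1 0.14 0 0.14 0 0 0;1 0.14 0 0.1 0 0 0;1 0.14 -0.02 0 0 0 0;1 0.14 -0.02 0 0 0 0;1 0.06 0 0 0 0 0")

```text
clock: 14.0
position: [0.6245, 0.1105, 0.1526]
ee_rot: [3.123, -0.34, 0.002]
force: [-0.4, -0.2, -0.6]
width: 0.498
```

Call:
jog_arm(commands="1 0 0 0 0 0 0;1 0 0 0 0 0 0;1 0 0 0 0 0 0;1 0 0 0 0 0 0;1 0 0 0 0 0 0")

```text
clock: 14.5
position: [0.6204, 0.1128, 0.1532]
ee_rot: [3.124, -0.334, 0.0]
force: [0.8, 1.2, -0.9]
width: 0.499
```

```bash
cat > held.py <<'E'
from sock import *
def held():
    o=status.observe(); im=snap('wrist','wh.png'); p=o['position']; R=cv2.Rodrigues(o['ee_rot'])[0]
    print('pos',p.round(4),'jaw',np.degrees(np.arctan2(R[1,0],R[0,0])).round(2),'width mm',round(o['width']*92,1),'F',o['force'].round(1))
    T=((cloud(im)-p)@R)
    c=T[200:380,315:333]; f=np.isfinite(c[...,2])&(abs(c[...,0])<.03)&(abs(c[...,1])<.04)&(c[...,2]>-.04)&(c[...,2]<.02)
    q=c[f]; face=q[q[:,2]>-.012]; top=q[q[:,2]<-.014]
    print('held: face y %.4f, top z %.4f, top y from %.4f to %.4f'%(np.median(face[:,1]),np.median(top[:,2]),top[:,1].min(),top[:,1].max()))
    return im
if __name__=='__main__':
    im=held(); holes(im,.026,.006,200,(.5,.8,-.1,.35),0)
E
python3 held.py
```

```text
pos [0.6204 0.1128 0.1532] jaw -12.22 width mm 45.9 F [ 0.8  1.2 -0.9]
held: face y -0.0188, top z -0.0181, top y from -0.0193 to 0.0169
outer [314. 355.] 498.0 (array([592.2,   5.9]), (47.9, 21.1), -12.3)
outer [369. 355.] 327.0 (array([635.1,  -0.9]), (35.4, 26.0), -12.1)
outer [415. 185.] 301.5 (array([700.7, 133. ]), (75.1, 3.8), 88.2)
outer [344. 155.] 20244.5 (array([646.2, 160.2]), (174.7, 86.0), 77.4)
hole [344. 118.] 2593.0 (array([654.5, 196.3]), (47.1, 33.9), -11.2)
outer [150.  30.] 491.0 (array([530.7, 283.3]), (44.5, 6.6), 49.3)
```

Call:
jog_arm(commands="1 0.05 -0.003 -0.09 0 0 0;1 0 0 -0.12 0 0 0;1 0 0 -0.1 0 0 0;1 0 0 0 0 0 0;1 0 0 0 0 0 0")

```text
clock: 15.05
position: [0.6359, 0.112, 0.0605]
ee_rot: [-3.124, 0.335, 0.001]
force: [0.3, -0.5, -1.1]
width: 0.499
```

Call:
jog_arm(commands="1 0 0 0 0 0 0;1 0 0 0 0 0 0;1 0 0 0 0 0 0;1 0 0 0 0 0 0;1 0 0 0 0 0 0")

```text
clock: 15.55
position: [0.6362, 0.1118, 0.0604]
ee_rot: [-3.124, 0.335, -0.001]
force: [-0.2, -0.6, 0.0]
width: 0.497
```

```bash
python3 held.py
```

```text
pos [0.6362 0.1118 0.0604] jaw -12.25 width mm 45.7 F [-0.2 -0.6  0. ]
held: face y -0.0188, top z -0.0181, top y from -0.0192 to 0.0171
outer [325. 351.] 2518.5 (array([625.9,  60.7]), (76.0, 17.6), -12.3)
outer [429. 201.] 784.0 (array([700.7, 134.9]), (73.8, 5.8), 86.5)
outer [321. 134.] 40987.0 (array([649.3, 174.7]), (139.3, 85.8), 77.4)
hole [322. 106.] 5558.5 (array([654. , 195.6]), (43.2, 33.1), -12.4)
outer [10.  8.] 313.0 (array([520. , 268.4]), (11.0, 7.4), -11.0)
```

Call:
jog_arm(commands="1 0 0 -0.02 0 0 0;1 0 0 -0.02 0 0 0;1 0 0 -0.02 0 0 0;1 0 0 -0.014 0 0 0;1 0 0 -0.004 0 0 0")

```text
clock: 16.1
position: [0.6356, 0.112, 0.0377]
ee_rot: [3.123, -0.335, -0.001]
force: [-9.3, -3.9, 27.2]
width: 0.496
```

Call:
jog_arm(commands="1 0 0 0 0 0 0;-0.2 0 0 0 0 0 0;-0.2 0 0 0 0 0 0;-0.2 0 0 0 0 0 0;-0.2 0 0 0.06 0 0 0")

```text
clock: 16.6
position: [0.6343, 0.1111, 0.0521]
ee_rot: [3.122, -0.335, -0.007]
force: [-0.0, 0.7, -0.2]
width: 0.598
```

Call:
jog_arm(commands="-0.2 0 0 0.14 0 0 0;-0.2 0 0 0.14 0 0 0;-1 -0.1 -0.1 0.14 0 0 0.02;-1 -0.15 -0.1 0 0 0 0.02;-1 -0.15 -0.12 0 0 0 0.012")

```text
clock: 17.1
position: [0.5296, 0.0277, 0.1744]
ee_rot: [-3.136, -0.187, -0.003]
force: [-0.4, -0.9, 0.2]
width: 0.809
```

Call:
jog_arm(commands="-1 -0.15 0 0 0 0 0;-1 -0.1 0 0 0 0 0;-1 0 0 0 0 0 0;-1 0 0 0 0 0 0;-1 0 0 0 0 0 0")

```text
clock: 17.6
position: [0.4565, 0.0278, 0.1739]
ee_rot: [-3.136, -0.177, -0.002]
force: [0.1, 0.0, -0.6]
width: 1.001
```

```bash
python3 tops.py
```

```text
top [0.4565 0.0279 0.1738]
  [269. 217.] z 0.0569 (array([636.5, 112.7]), (33.2, 25.5), -12.5)
  [302. 224.] z 0.0571 (array([617.9,  30.6]), (33.6, 25.2), -11.7)
wrist [0.4563 0.028  0.1736]
  [576. 151.] z 0.0575 (array([636.6, 112.4]), (31.7, 23.4), -12.4)
  [262. 193.] z 0.0455 (array([404.1,  53.9]), (31.7, 23.7), 1.4)
  [523. 253.] z 0.0575 (array([617.9,  30.5]), (32.2, 23.7), -11.9)
```

Relay 2 is home (z .057). Relay 3 was knocked to (404,54), so I'm going above it and looking again.

Call:
jog_arm(commands="-1 -0.08 0.043 0 0 0 -0.0142;-1 -0.093 0.044 0 0 0 0;-1 0 0 -0.08 0 0 0;-1 0 0 0 0 0 0;-1 0 0 0 0 0 0")

```text
clock: 18.2
position: [0.4038, 0.054, 0.1498]
ee_rot: [-3.141, -0.038, 0.001]
force: [0.0, 0.3, 0.6]
width: 0.999
```

```bash
python3 tops.py; python3 -c "
from h import *;print(status.observe()['ee_rot'])"
```

```text
top [0.4043 0.054  0.1501]
  [269. 217.] z 0.0568 (array([636.5, 112.7]), (33.2, 25.5), -12.5)
  [302. 224.] z 0.0569 (array([617.9,  30.6]), (33.6, 25.2), -11.7)
wrist [0.4044 0.054  0.1503]
  [605. 265.] z 0.0575 (array([613.4,  42.4]), (18.7, 5.4), 1.5)
[-3.14066931e+00 -3.65109878e-02 -9.56276232e-04]
```

Run:
```python
from relay import *
im=snap('wrist','w7.png'); C=cloud(im); H=hsv(im)
m=(H[...,0]>100)&(H[...,0]<125)&(H[...,1]>120)&(abs(C[...,2]-.044)<.004)
v,u=np.nonzero(m);print(m.sum(),u.min(),u.max(),v.min(),v.max()); P=C[m]; print(np.percentile(P,[1,50,99],axis=0).round(4))
```

```text
1354 293 639 134 267
[[0.3812 0.0358 0.0401]
 [0.5959 0.066  0.0446]
 [0.6321 0.1334 0.0479]]
```

View pics/w7.png

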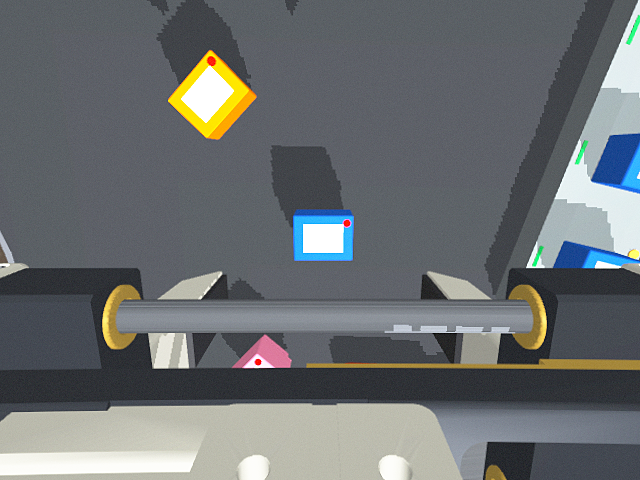

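Relay 3 is at (323,236), square between the fingers. Descending to grasp it.

Call:
jog_arm(commands="-1 0 0 -0.14 0 0 0;-1 0 0 -0.14 0 0 0;-1 0 0 -0.1 0 0 0;-1 0 0 -0.045 0 0 0;-1 0 0 0 0 0 0")

```text
clock: 18.85
position: [0.4029, 0.0537, 0.021]
ee_rot: [3.141, 0.037, -0.004]
force: [0.5, -0.2, 0.3]
width: 0.998
```

Call:
jog_arm(commands="-1 0 0 0 0 0 0;1 0 0 0 0 0 0;1 0 0 0 0 0 0;1 0 0 0 0 0 0;1 0 0 0 0 0 0")

```text
clock: 19.35
position: [0.4037, 0.0537, 0.0227]
ee_rot: [3.141, 0.037, 0.001]
force: [0.2, 0.5, -0.0]
width: 0.703
```

Call:
jog_arm(commands="1 0 0 0 0 0 0;1 0 0 0 0 0 0;1 0 0 0.12 0 0 0;1 0 0 0.14 0 0 0;1 0.1 0.1 0.14 0 0 -0.01")

```text
clock: 19.85
position: [0.4252, 0.0754, 0.1361]
ee_rot: [3.138, -0.068, -0.008]
force: [2.8, -0.1, -1.2]
width: 0.496
```

Call:
jog_arm(commands="1 0.14 0.09 0 0 0 -0.0147;1 0.14 0.09 0 0 0 -0.0147;1 0.14 0.09 0 0 0 0;1 0.14 0.09 0 0 0 0;1 0.12 0.02 0 0 0 0")

```text
clock: 20.35
position: [0.6333, 0.1974, 0.1351]
ee_rot: [-3.12, 0.345, 0.001]
force: [0.2, 0.9, -1.0]
width: 0.498
```

Call:
jog_arm(commands="1 0 0 0 0 0 0;1 0 0 0 0 0 0;1 0 0 0 0 0 0;1 0 0 0 0 0 0;1 0 0 0 0 0 0")

```text
clock: 20.85
position: [0.6319, 0.1926, 0.1358]
ee_rot: [3.122, -0.351, 0.0]
force: [0.2, 0.6, -0.9]
width: 0.497
```

```bash
python3 held.py
```

```text
pos [0.6319 0.1926 0.1358] jaw -12.83 width mm 45.7 F [ 0.2  0.6 -0.9]
held: face y -0.0184, top z -0.0179, top y from -0.0188 to 0.0167
outer [309. 352.] 475.0 (array([598.5,  97.8]), (19.8, 19.6), 77.1)
outer [472. 235.] 643.0 (array([748.5, 169. ]), (103.0, 23.0), 10.2)
outer [354. 209.] 8169.0 (array([655.3, 200.9]), (91.5, 86.0), 77.3)
outer [160. 147.] 328.5 (array([531.2, 283.6]), (45.5, 5.4), 49.5)
```

Call:
jog_arm(commands="1 0.0747 0.0053 -0.05 0 0 0;1 0 0 -0.1 0 0 0;1 0 0 -0.1 0 0 0;1 0 0 0 0 0 0;1 0 0 0 0 0 0")

```text
clock: 21.4
position: [0.6546, 0.1945, 0.0609]
ee_rot: [3.122, -0.351, -0.001]
force: [-0.2, 1.1, -0.6]
width: 0.498
```

Call:
jog_arm(commands="1 0 0 0 0 0 0;1 0 0 0 0 0 0;1 0 0 -0.02 0 0 0;1 0 0 -0.02 0 0 0;1 0 0 0 0 0 0")

```text
clock: 21.9
position: [0.6543, 0.1947, 0.0478]
ee_rot: [3.122, -0.35, -0.001]
force: [-0.6, 1.3, -1.8]
width: 0.498
```

Call:
jog_arm(commands="1 0 0 -0.02 0 0 0;1 0 0 -0.014 0 0 0;1 0 0 -0.002 0 0 0;1 0 0 0 0 0 0;1 0 0 0 0 0 0")

```text
clock: 22.4
position: [0.6546, 0.1949, 0.0382]
ee_rot: [-3.122, 0.351, 0.0]
force: [-6.8, -2.0, 9.9]
width: 0.501
```

Call:
jog_arm(commands="-0.2 0 0 0 0 0 0;-0.2 0 0 0 0 0 0;-0.2 0 0 0 0 0 0;-0.2 0 0 0.06 0 0 0;-0.2 0 0 0.15 0 0 0")

```text
clock: 22.9
position: [0.6526, 0.1931, 0.0981]
ee_rot: [3.119, -0.351, -0.01]
force: [1.0, -0.0, 0.1]
width: 0.599
```

Call:
jog_arm(commands="-0.2 0 0 0.16 0 0 0;-0.2 -0.05 -0.08 0.15 0 0 -0.0216;-0.2 -0.08 -0.13 0.12 0 0 -0.0216;-0.2 -0.08 -0.14 0 0 0 -0.0216;-0.2 -0.08 -0.14 0 0 0 -0.0216")

```text
clock: 23.4
position: [0.572, 0.0539, 0.2245]
ee_rot: [-2.909, 1.181, -0.005]
force: [1.5, -0.6, -0.3]
width: 0.599
```

Call:
jog_arm(commands="0.13 -0.08 -0.14 0 0 0 -0.0216;0.13 -0.08 -0.14 0 0 0 -0.0216;0.13 -0.08 -0.14 0 0 0 -0.0216;0.13 -0.08 -0.14 0 0 0 -0.0216;0.13 -0.08 -0.14 0 0 0 -0.0216")

```text
clock: 23.9
position: [0.4513, -0.1568, 0.2233]
ee_rot: [-2.35, 2.083, -0.003]
force: [0.7, -0.6, 0.1]
width: 0.433
```

Call:
jog_arm(commands="0.13 -0.09 -0.12 0 0 0 0;0.13 -0.08 -0.12 0 0 0 0;0.13 -0.08 -0.12 0 0 0 0;0.13 -0.08 0 0 0 0 0;0.13 0 0 0 0 0 0")

```text
clock: 24.4
position: [0.3503, -0.2646, 0.2227]
ee_rot: [2.351, -2.082, 0.0]
force: [0.6, -0.3, -0.2]
width: 0.433
```

```bash
python3 tops.py
cat > plate.py <<'E'
from sock import *
def plates(im,zt=.104):
    H=hsv(im); C=cloud(im); ye=(H[...,0]>20)&(H[...,0]<36)&(H[...,1]>140)&(H[...,2]>100)
    for m,st,c in comps(ye,60):
        P=C[m]; P=P[np.isfinite(P[:,2])]
        if len(P)<30 or np.percentile(P[:,2],90)<.06: continue
        z=np.percentile(P[:,2],95); T=m&(abs(C[...,2]-z)<.006)
        print('plate',c.round(),'top z',z.round(4),'top face',T.sum(),rect(corners(im,T,np.nanmedian(C[T][:,2]))), 'z along x', np.polyfit(*C[T][:,[0,2]].T,1)[0].round(3),np.polyfit(*C[T][:,[1,2]].T,1)[0].round(3))
if __name__=='__main__':
    o=status.observe(); R=cv2.Rodrigues(o['ee_rot'])[0]; print(o['position'],'jaw',np.degrees(np.arctan2(R[1,0],R[0,0])),o['width']*92)
    im=snap('wrist','wp.png'); plates(im)
E
python3 plate.py
```

```text
top [ 0.3523 -0.2639  0.2229]
  [236. 209.] z 0.0566 (array([655.5, 195.4]), (33.2, 25.8), -11.9)
  [269. 217.] z 0.0567 (array([636.5, 112.7]), (33.3, 25.5), -12.5)
  [302. 224.] z 0.0567 (array([617.9,  30.6]), (33.6, 25.2), -11.7)
wrist [ 0.3536 -0.2634  0.2229]
[ 0.353584   -0.26339924  0.22290541] jaw -82.8256847439602 40.11414183130413
plate [381. 189.] top z 0.1058 top face 922 (array([ 396. , -305.7]), (36.3, 16.4), 7.1) z along x -0.006 -0.046
plate [307. 189.] top z 0.106 top face 908 (array([ 388.6, -246.6]), (36.4, 15.7), 6.9) z along x -0.01 -0.001
plate [230. 316.] top z 0.3107 top face 447 (array([ 380. , -239.8]), (14.7, 2.9), 3.9) z along x -0.085 -0.176
plate [420. 317.] top z 0.311 top face 385 (array([ 385.4, -282.4]), (14.1, 2.9), 6.5) z along x -0.123 -0.979
plate [412. 364.] top z 0.3171 top face 2215 (array([ 377.4, -272.1]), (80.8, 2.5), -82.9) z along x -0.128 0.019
```

View pics/wp.png

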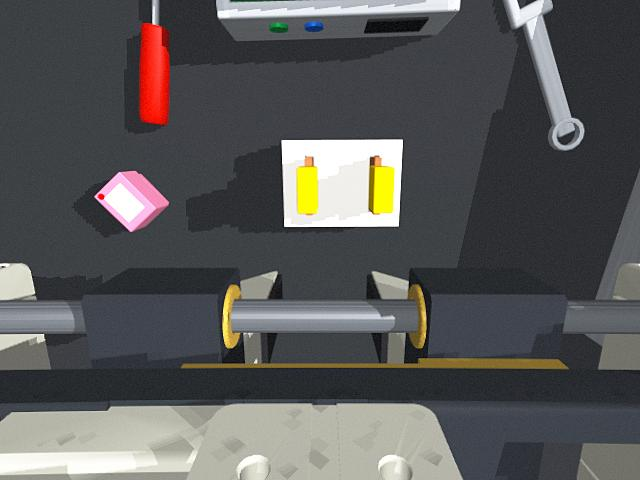

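All three relays are home (tops at .0567, within 1 mm of the socket line). The two plates are seen at (307,189) and (381,189), square with the jaws. Grasping the first.

Call:
jog_arm(commands="0.13 0.05 0.028 0 0 0 0;0.13 0.0667 0.028 -0.1 0 0 0;0.13 0 0 -0.14 0 0 0;0.13 0 0 -0.14 0 0 0;0.13 0 0 0 0 0 0")

```text
clock: 25.05
position: [0.3864, -0.2441, 0.1041]
ee_rot: [2.358, -2.074, -0.012]
force: [-0.9, 1.0, -0.1]
width: 0.434
```

Call:
jog_arm(commands="0.13 0 0 -0.06 0 0 0;0.13 0 0 -0.05 0 0 0;0.13 0 0 0 0 0 0;0.13 0 0 0 0 0 0;0.13 0 0 0 0 0 0")

```text
clock: 25.55
position: [0.3893, -0.247, 0.0764]
ee_rot: [-2.356, 2.077, -0.003]
force: [0.1, -0.8, -0.0]
width: 0.441
```

Call:
jog_arm(commands="1 0 0 0 0 0 0;1 0 0 0 0 0 0;1 0 0 0 0 0 0;1 0 0 0 0 0 0;1 0 0 0 0 0 0", force=35)

```text
clock: 26.05
position: [0.3882, -0.2468, 0.075]
ee_rot: [2.356, -2.078, 0.0]
force: [-1.0, 0.3, 4.2]
width: 0.176
```

Call:
jog_arm(commands="1 0 0 0.04 0 0 0;1 0 0 0.1 0 0 0;1 0 0 0.1 0 0 0;1 0 0 0.1 0 0 0;1 0 0 0.1 0 0 0")

```text
clock: 26.55
position: [0.3877, -0.2464, 0.2077]
ee_rot: [2.356, -2.078, -0.001]
force: [-0.1, -0.1, -1.9]
width: 0.17
```

Call:
jog_arm(commands="1 0.095 0.031 0 0 0 0;1 0.095 0.031 0 0 0 0;1 0.095 0.031 0 0 0 0;1 0.095 0.031 0 0 0 0;1 0.095 0.031 0 0 0 0")

```text
clock: 27.05
position: [0.5313, -0.1997, 0.2063]
ee_rot: [2.356, -2.078, -0.002]
force: [0.0, 0.1, -1.5]
width: 0.172
```

Call:
jog_arm(commands="1 0 0 0 0 0 0;1 0 0 0 0 0 0;1 0 0 0 0 0 0;1 0 0 0 0 0 0;1 0 0 0 0 0 0")

```text
clock: 27.55
position: [0.5299, -0.2008, 0.207]
ee_rot: [2.355, -2.079, 0.0]
force: [0.7, -0.0, -1.6]
width: 0.171
```

```bash
cat > slots.py <<'E'
from plate import *
def slots(im):
    H=hsv(im); g=((H[...,0]>48)&(H[...,0]<78)&(H[...,1]>100)&(H[...,2]>60)).astype(np.uint8)
    cs,hi=cv2.findContours(g,cv2.RETR_CCOMP,cv2.CHAIN_APPROX_NONE)
    for q,hh in zip(cs,hi[0]):
        A=cv2.contourArea(q)
        if A>100: print('slot' if hh[3]>=0 else 'outer',q[:,0].mean(0).round(),A,rect(onplane(im,q[:,0],.08)))
def heldp(im,o):
    p=o['position']; R=cv2.Rodrigues(o['ee_rot'])[0]; T=(cloud(im)-p)@R; H=hsv(im)
    print('pos',p.round(4),'jaw',np.degrees(np.arctan2(R[1,0],R[0,0])).round(2),'w',round(o['width']*92,1),'F',o['force'].round(1))
    near=(abs(T[...,0])<.03)&(abs(T[...,1])<.045)&(T[...,2]>-.05)&(T[...,2]<.08)
    ye=(H[...,0]>20)&(H[...,0]<36)&(H[...,1]>120)&near; co=(H[...,0]<20)&(H[...,1]>80)&near&(T[...,2]>-.005)
    f=T[ye&(T[...,2]>-.02)]; t=T[ye&(T[...,2]<-.02)]
    for n,q in(('yface',f),('ytop',t),('copper',T[co])):
        if len(q)>10: print(n,len(q),np.percentile(q,[3,50,97],axis=0).round(4).tolist())
    if co.sum()>20:
        q=T[co]; print('blade tilt dy/dz, dx/dz',np.polyfit(q[:,2],q[:,1],1)[0].round(3),np.polyfit(q[:,2],q[:,0],1)[0].round(3))
if __name__=='__main__':
    o=status.observe(); im=snap('wrist','ws.png'); heldp(im,o); slots(im)
E
python3 slots.py
```

```text
pos [ 0.5299 -0.2008  0.207 ] jaw -82.88 w 15.8 F [ 0.7 -0.  -1.6]
yface 574 [[-0.0062, -0.018, -0.0194], [0.0013, -0.0176, -0.0096], [0.0087, -0.0171, 0.0027]]
ytop 2168 [[-0.0061, -0.0178, -0.0306], [0.0013, -0.0026, -0.0295], [0.0087, 0.0166, -0.0221]]
copper 394 [[-0.0017, -0.0248, 0.0033], [0.0008, -0.0244, 0.0064], [0.0037, -0.0179, 0.052]]
blade tilt dy/dz, dx/dz -0.081 -0.001
outer [386. 146.] 37445.5 (array([ 601.1, -242.9]), (170.3, 130.1), -81.2)
```

View pics/ws.png

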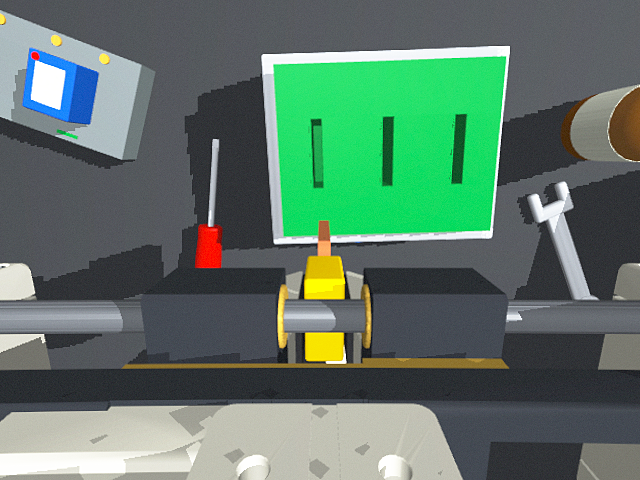

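The cell is clear: its size fits exactly (170.3×130.1), with slots at (317,153), (388,151) and (459,148). The held plate may be leaning about the jaw axis, so I'm measuring that.

```bash
cat >> slots.py <<'E'
def lean(im,o,bins=True):
    p=o['position']; R=cv2.Rodrigues(o['ee_rot'])[0]; T=(cloud(im)-p)@R; H=hsv(im)
    near=(abs(T[...,0])<.02)&(abs(T[...,1])<.045)&(T[...,2]>-.05)&(T[...,2]<.08)
    ye=(H[...,0]>20)&(H[...,0]<36)&(H[...,1]>120)&near; co=(H[...,0]<20)&(H[...,1]>60)&near&(T[...,2]>-.005)
    def fit(q,i,j):
        k=np.polyfit(q[:,i],q[:,j],1)
        for _ in range(5):
            r=q[:,j]-np.polyval(k,q[:,i]); g=abs(r)<max(2*np.median(abs(r)),4e-4); k=np.polyfit(q[g,i],q[g,j],1)
        return k.round(4),g.sum()
    f=T[ye&(T[...,2]>-.018)&(T[...,1]<-.012)]; t=T[ye&(T[...,1]>-.014)]; c=T[co]
    print('face y(z)',fit(f,2,1),' top z(y)',fit(t,1,2),' top z(x)',fit(t,0,2),' blade edge y(z)',fit(c,2,1),' blade x(z)',fit(c,2,0))
    for z in np.arange(0,.07,.01):
        q=c[abs(c[:,2]-z)<.005]
        if len(q)>3: print(z.round(3),len(q),np.median(q,0).round(4),end=' | ')
    print()
E
python3 - <<'E'
from slots import *
o=status.observe(); im=load('wrist'); lean(im,o)
s=snap('side','s1.png'); cv2.imwrite('pics/s1c.png',cv2.resize(cv2.cvtColor(s['pixels'],4)[60:260,280:480],None,fx=3,fy=3))
E
```

```text
face y(z) (array([ 0.0007, -0.0174]), np.int64(475))  top z(y) (array([-0.0014, -0.0296]), np.int64(1273))  top z(x) (array([ 0.0026, -0.0296]), np.int64(1264))  blade edge y(z) (array([-0.0054, -0.0242]), np.int64(244))  blade x(z) (array([-0.0049,  0.0012]), np.int64(385))
0.0 165 [ 0.0009 -0.0211  0.0042] | 0.01 82 [ 0.0014 -0.0243  0.0078] | 0.02 42 [ 0.0012 -0.0244  0.0192] | 0.03 41 [ 0.0009 -0.0244  0.029 ] | 0.04 33 [ 0.0014 -0.0244  0.0397] | 0.05 30 [ 0.0008 -0.0244  0.0487] | 0.06 4 [ 0.0011 -0.0243  0.0552] |
```

View pics/s1c.png

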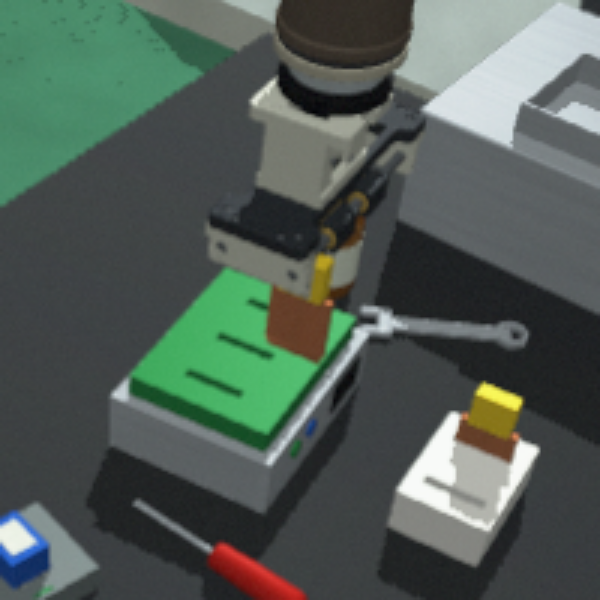

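The plate hangs true (tilts <0.006). I'm turning 1.7° and going to just above slot 3.

Call:
jog_arm(commands="1 0.07 0.015 0 0 0 0.0047;1 0.07 0.015 -0.06 0 0 0;1 0.0707 0.0147 -0.06 0 0 0;1 0 0 -0.05 0 0 0;1 0 0 0 0 0 0")

```text
clock: 28.15
position: [0.5926, -0.1863, 0.1535]
ee_rot: [2.386, -2.041, -0.006]
force: [-0.1, -0.6, -2.1]
width: 0.169
```

Call:
jog_arm(commands="1 0 0 0 0 0 0;1 0 0 0 0 0 0;1 0 0 0 0 0 0;1 0 0 0 0 0 0;1 0 0 0 0 0 0")

```text
clock: 28.65
position: [0.594, -0.187, 0.1564]
ee_rot: [-2.386, 2.043, -0.001]
force: [-0.5, 0.5, -1.5]
width: 0.174
```

Run:
```python
from slots import *
o=status.observe(); im=snap('wrist','ws2.png'); heldp(im,o); slots(im); lean(im,o)
t=snap('top'); slots(t)
```

```text
pos [ 0.594  -0.187   0.1564] jaw -81.14 w 16.0 F [-0.5  0.5 -1.5]
yface 563 [[-0.006, -0.018, -0.0195], [0.0013, -0.0175, -0.009], [0.0085, -0.0171, 0.0036]]
ytop 2185 [[-0.0062, -0.0178, -0.0306], [0.0013, 0.0045, -0.0294], [0.0088, 0.0167, -0.0222]]
copper 395 [[-0.0016, -0.0248, 0.0035], [0.0013, -0.0243, 0.0085], [0.0054, -0.0059, 0.0747]]
blade tilt dy/dz, dx/dz 0.062 0.021
outer [401. 218.] 28938.5 (array([ 616.6, -240.8]), (171.0, 99.1), -81.4)
face y(z) (array([ 0.004 , -0.0175]), np.int64(459))  top z(y) (array([ 0.0008, -0.0295]), np.int64(1265))  top z(x) (array([-0.0053, -0.0295]), np.int64(1257))  blade edge y(z) (array([-0.0113, -0.0241]), np.int64(257))  blade x(z) (array([-0.005 ,  0.0011]), np.int64(381))
0.0 157 [ 0.0008 -0.0212  0.0042] | 0.01 77 [ 0.0018 -0.0245  0.0082] | 0.02 40 [ 0.001  -0.0245  0.0203] | 0.03 40 [ 0.0013 -0.0245  0.0294] | 0.04 32 [ 0.001  -0.0245  0.0393] | 0.05 31 [ 0.0007 -0.0245  0.0493] | 0.06 5 [ 0.0007 -0.0244  0.0555] | 0.07 4 [ 0.0054 -0.0033  0.0748] | 
outer [394. 251.] 324.5 (array([ 548.9, -189.4]), (53.7, 42.5), -81.8)
outer [326.  68.] 61290.5 (array([929.6,  -9.8]), (1580.9, 503.9), 88.6)
```

View pics/ws2.png

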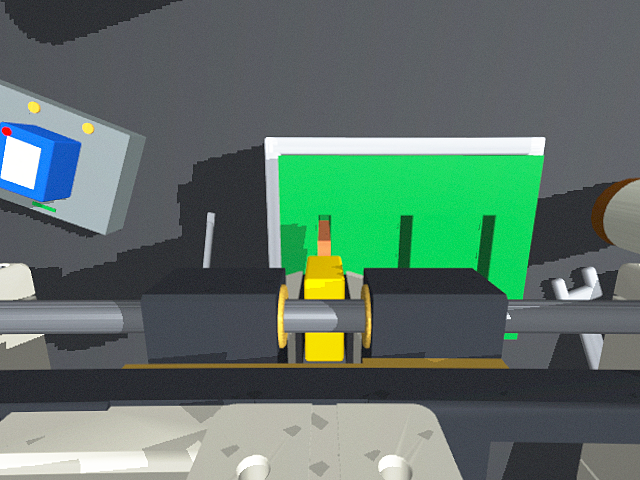

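Run:
```python
from slots import *
for k in range(2):
    o=status.observe(); p=o['position']; R=cv2.Rodrigues(o['ee_rot'])[0]; print(p.round(4))
    im=snap('wrist') ; H=hsv(im); g=(H[...,0]>48)&(H[...,0]<78)&(H[...,1]>100)&(H[...,2]>60)
    for r in (212,214,215,216,218,222,226,230):
        row=np.nonzero(~g[r,300:345])[0]+300
        if len(row):
            P=(onplane(im,[[row.min()-.5,r],[row.max()+.5,r]],.08)-p)@R; print(r,row.min(),row.max(),P[:,:2].round(4).tolist(), 'mid x',P[:,0].mean().round(4))
```

```text
[ 0.5939 -0.1869  0.1561]
222 319 329 [[-0.0024, -0.0198], [0.005, -0.0198]] mid x 0.0013
226 319 329 [[-0.0024, -0.017], [0.005, -0.017]] mid x 0.0013
230 318 329 [[-0.0031, -0.0142], [0.005, -0.0142]] mid x 0.001
[ 0.5938 -0.1869  0.156 ]
222 319 329 [[-0.0024, -0.0198], [0.005, -0.0198]] mid x 0.0013
226 319 329 [[-0.0024, -0.017], [0.005, -0.017]] mid x 0.0013
230 318 329 [[-0.0031, -0.0143], [0.005, -0.0143]] mid x 0.0009
```

Call:
jog_arm(commands="1 -0.003 -0.0005 0 0 0 0;1 0 0 -0.02 0 0 0;1 0 0 -0.02 0 0 0;1 0 0 -0.02 0 0 0;1 0 0 0 0 0 0")

```text
clock: 29.35
position: [0.5922, -0.1868, 0.1364]
ee_rot: [2.386, -2.042, -0.003]
force: [-0.7, -0.1, -1.9]
width: 0.169
```

Call:
jog_arm(commands="1 0 0 -0.03 0 0 0;1 0 0 -0.03 0 0 0;1 0 0 0 0 0 0;1 0 0 0 0 0 0;1 0 0 0 0 0 0")

```text
clock: 29.85
position: [0.5932, -0.187, 0.1201]
ee_rot: [-2.387, 2.043, -0.001]
force: [-0.0, 0.4, -0.8]
width: 0.17
```

Call:
jog_arm(commands="1 0 0 -0.03 0 0 0;1 0 0 -0.03 0 0 0;1 0 0 -0.03 0 0 0;1 0 0 -0.015 0 0 0;1 0 0 0 0 0 0")

```text
clock: 30.35
position: [0.5924, -0.1868, 0.0871]
ee_rot: [2.386, -2.042, -0.003]
force: [-0.1, 0.5, -1.3]
width: 0.175
```

Call:
jog_arm(commands="1 0 0 -0.008 0 0 0;1 0 0 -0.008 0 0 0;1 0 0 0 0 0 0;1 0 0 0 0 0 0;1 0 0 0 0 0 0")

```text
clock: 30.85
position: [0.5934, -0.1869, 0.085]
ee_rot: [-2.386, 2.042, -0.002]
force: [-4.1, 1.4, 9.7]
width: 0.173
```

Call:
jog_arm(commands="0.13 0 0 0 0 0 0;0.13 0 0 0 0 0 0;0.13 0 0 0 0 0 0;0.13 0 0 0.06 0 0 0;0.13 0 0 0.13 0 0 0")

```text
clock: 31.35
position: [0.5907, -0.1866, 0.138]
ee_rot: [2.385, -2.041, -0.009]
force: [0.5, 0.6, 0.3]
width: 0.433
```

Call:
jog_arm(commands="0.13 0 0 0.13 0 0 -0.0047;0.13 -0.15 -0.07 0.13 0 0 0;0.13 -0.15 -0.07 0 0 0 0;0.13 -0.15 -0.07 0 0 0 0;0.13 -0.15 -0.07 0 0 0 0")

```text
clock: 31.85
position: [0.4207, -0.2672, 0.2107]
ee_rot: [2.357, -2.078, 0.001]
force: [0.1, -1.8, 0.4]
width: 0.435
```

Call:
jog_arm(commands="0.13 -0.1 -0.06 0 0 0 0;0.13 -0.07 -0.04 0 0 0 0;0.13 0 0 0 0 0 0;0.13 0 0 0 0 0 0;0.13 0 0 0 0 0 0")

```text
clock: 32.35
position: [0.3724, -0.296, 0.2105]
ee_rot: [-2.357, 2.076, -0.001]
force: [0.1, 0.7, 0.4]
width: 0.434
```

```bash
python3 plate.py
python3 - <<'E'
from plate import *
plates(snap('top'))
E
```

```text
[ 0.37236708 -0.29602731  0.21049768] jaw -82.73834525205592 39.95970467389977
plate [340. 209.] top z 0.1059 top face 948 (array([ 396., -306.]), (35.9, 16.3), 6.5) z along x -0.007 -0.013
plate [230. 316.] top z 0.2983 top face 452 (array([ 398.7, -272.4]), (14.5, 2.9), 4.0) z along x -0.087 -0.183
plate [419. 317.] top z 0.2984 top face 399 (array([ 404.3, -315.1]), (14.3, 2.9), 6.6) z along x -0.086 -0.811
plate [413. 364.] top z 0.3046 top face 2222 (array([ 396.3, -304.7]), (80.8, 2.5), -82.8) z along x -0.137 0.021
plate [394. 231.] top z 0.1173 top face 102 (array([ 593.5, -188. ]), (38.4, 17.9), 9.0) z along x 0.013 0.012
plate [445. 314.] top z 0.107 top face 84 (array([ 398.6, -304.4]), (29.8, 18.5), -0.5) z along x -0.01 0.008
```

Plate 1 is home in slot 3 (593.5,-188). Grasping plate 2.

Call:
jog_arm(commands="0.13 0.0787 -0.0333 0 0 0 0;0.13 0 0 -0.1 0 0 0;0.13 0 0 -0.14 0 0 0;0.13 0 0 -0.1 0 0 0;0.13 0 0 0 0 0 0")

```text
clock: 32.95
position: [0.3932, -0.3045, 0.1049]
ee_rot: [2.357, -2.076, -0.011]
force: [-0.4, -0.1, 0.0]
width: 0.434
```

Call:
jog_arm(commands="0.13 0 0 -0.06 0 0 0;0.13 0 0 -0.053 0 0 0;0.13 0 0 0 0 0 0;0.13 0 0 0 0 0 0;0.13 0 0 0 0 0 0")

```text
clock: 33.45
position: [0.3959, -0.307, 0.0759]
ee_rot: [-2.356, 2.077, -0.003]
force: [0.5, -0.6, 0.7]
width: 0.436
```

Call:
jog_arm(commands="1 0 0 0 0 0 0;1 0 0 0 0 0 0;1 0 0 0 0 0 0;1 0 0 0 0 0 0;1 0 0 0 0 0 0")

```text
clock: 33.95
position: [0.395, -0.3066, 0.0747]
ee_rot: [-2.356, 2.078, -0.0]
force: [0.1, -0.4, 3.1]
width: 0.174
```

Call:
jog_arm(commands="1 0 0 0.04 0 0 0;1 0 0 0.1 0 0 0;1 0 0 0.1 0 0 0;1 0 0 0.1 0 0 0;1 0 0 0.1 0 0 0")

```text
clock: 34.45
position: [0.3945, -0.3062, 0.2083]
ee_rot: [-2.356, 2.078, 0.001]
force: [0.8, 0.6, -1.5]
width: 0.176
```

Call:
jog_arm(commands="1 0.12 0.005 0 0 0 0.0045;1 0.12 0.005 0 0 0 0;1 0.12 0.005 0 0 0 0;1 0.12 0.005 0 0 0 0;1 0.08 0.005 0 0 0 0")

```text
clock: 34.95
position: [0.565, -0.2981, 0.2068]
ee_rot: [-2.386, 2.042, 0.0]
force: [-0.1, -0.3, -2.0]
width: 0.176
```

Call:
jog_arm(commands="1 0 0 0 0 0 0;1 0 0 0 0 0 0;1 0 0 0 0 0 0;1 0 0 0 0 0 0;1 0 0 0 0 0 0")

```text
clock: 35.45
position: [0.5622, -0.2995, 0.2069]
ee_rot: [2.384, -2.045, 0.0]
force: [0.3, -0.7, -2.4]
width: 0.172
```

Run:
```python
from slots import *
o=status.observe(); im=snap('wrist','ws3.png'); heldp(im,o); slots(im); lean(im,o)
```

```text
pos [ 0.5622 -0.2995  0.2069] jaw -81.25 w 15.8 F [ 0.3 -0.7 -2.4]
yface 543 [[-0.0061, -0.019, -0.0196], [0.0009, -0.0185, -0.0101], [0.0085, -0.0181, 0.0021]]
ytop 2191 [[-0.0061, -0.0187, -0.0309], [0.0013, -0.0106, -0.0297], [0.0087, 0.0156, -0.0224]]
copper 371 [[-0.0016, -0.0257, 0.0031], [0.0013, -0.0253, 0.0058], [0.0037, -0.0188, 0.0496]]
blade tilt dy/dz, dx/dz -0.082 -0.006
outer [263. 173.] 35220.5 (array([ 601.2, -242.5]), (170.3, 129.4), -81.3)
slot [180. 175.] 2273.0 (array([ 591.7, -180.2]), (52.1, 32.6), 9.0)
face y(z) (array([-0.0008, -0.0185]), np.int64(439))  top z(y) (array([ 0.0004, -0.0298]), np.int64(1178))  top z(x) (array([ 0.0035, -0.0298]), np.int64(1171))  blade edge y(z) (array([-0.0058, -0.0253]), np.int64(228))  blade x(z) (array([-0.0118,  0.0014]), np.int64(355))
0.0 168 [ 0.0008 -0.0221  0.0041] | 0.01 62 [ 0.0013 -0.0255  0.0085] | 0.02 41 [ 0.0008 -0.0255  0.0196] | 0.03 40 [ 0.0013 -0.0255  0.0299] | 0.04 33 [ 0.0007 -0.0255  0.0405] | 0.05 27 [ 0.0007 -0.0255  0.0493] |
```

Call:
jog_arm(commands="1 0.08 0.0057 0 0 0 0;1 0.076 0.0056 -0.05 0 0 0;1 0 0 -0.07 0 0 0;1 0 0 -0.05 0 0 0;1 0 0 0 0 0 0")

```text
clock: 36.0
position: [0.6076, -0.2955, 0.1529]
ee_rot: [2.384, -2.043, -0.007]
force: [-1.3, -0.3, -1.9]
width: 0.172
```

Call:
jog_arm(commands="1 0 0 0 0 0 0;1 0 0 0 0 0 0;1 0 0 0 0 0 0;1 0 0 0 0 0 0;1 0 0 0 0 0 0")

```text
clock: 36.5
position: [0.6098, -0.2958, 0.156]
ee_rot: [-2.385, 2.044, -0.001]
force: [0.3, 0.7, -2.4]
width: 0.172
```

Run:
```python
from slots import *
o=status.observe(); p=o['position']; R=cv2.Rodrigues(o['ee_rot'])[0]; print(p.round(4))
im=snap('wrist') ; H=hsv(im); g=(H[...,0]>48)&(H[...,0]<78)&(H[...,1]>100)&(H[...,2]>60)
for r in range(208,232,2):
    row=np.nonzero(~g[r,300:345])[0]+300
    if len(row):
        P=(onplane(im,[[row.min()-.5,r],[row.max()+.5,r]],.08)-p)@R; print(r,row.min(),row.max(),P[:,:2].round(4).tolist(), 'mid x',P[:,0].mean().round(4))
slots(im); lean(im,o)
```

```text
[ 0.6098 -0.2958  0.156 ]
220 319 329 [[-0.0024, -0.0212], [0.005, -0.0212]] mid x 0.0013
222 319 329 [[-0.0024, -0.0198], [0.005, -0.0198]] mid x 0.0013
224 319 329 [[-0.0024, -0.0184], [0.005, -0.0184]] mid x 0.0013
226 318 329 [[-0.0031, -0.017], [0.005, -0.017]] mid x 0.0009
228 318 329 [[-0.0031, -0.0157], [0.005, -0.0157]] mid x 0.0009
230 318 329 [[-0.0031, -0.0143], [0.005, -0.0143]] mid x 0.0009
outer [232. 220.] 26121.0 (array([ 616.2, -240. ]), (171.0, 100.2), -80.9)
face y(z) (array([ 0.0051, -0.0185]), np.int64(431))  top z(y) (array([ 0.006 , -0.0298]), np.int64(1206))  top z(x) (array([-0.0003, -0.0298]), np.int64(1209))  blade edge y(z) (array([-0.0148, -0.025 ]), np.int64(257))  blade x(z) (array([0.0359, 0.0007]), np.int64(369))
0.0 171 [ 0.0008 -0.022   0.004 ] | 0.01 60 [ 0.0013 -0.0255  0.0084] | 0.02 45 [ 0.0008 -0.0255  0.0199] | 0.03 33 [ 0.0013 -0.0255  0.0298] | 0.04 38 [ 0.0007 -0.0255  0.04  ] | 0.05 26 [ 0.0007 -0.0255  0.05  ] | 0.07 9 [ 0.0054 -0.0027  0.0747] |
```

Call:
jog_arm(commands="1 -0.0037 -0.0005 0 0 0 0;1 0 0 -0.02 0 0 0;1 0 0 -0.02 0 0 0;1 0 0 -0.02 0 0 0;1 0 0 0 0 0 0")

```text
clock: 37.05
position: [0.6078, -0.2956, 0.1359]
ee_rot: [2.385, -2.044, -0.003]
force: [0.1, 0.0, -2.0]
width: 0.173
```

Call:
jog_arm(commands="1 0 0 -0.03 0 0 0;1 0 0 -0.03 0 0 0;1 0 0 0 0 0 0;1 0 0 0 0 0 0;1 0 0 0 0 0 0")

```text
clock: 37.55
position: [0.6088, -0.2958, 0.1197]
ee_rot: [-2.385, 2.044, -0.001]
force: [0.9, -0.0, -1.8]
width: 0.17
```

Call:
jog_arm(commands="1 0 0 -0.03 0 0 0;1 0 0 -0.03 0 0 0;1 0 0 -0.03 0 0 0;1 0 0 -0.015 0 0 0;1 0 0 0 0 0 0")

```text
clock: 38.05
position: [0.608, -0.2957, 0.0867]
ee_rot: [2.385, -2.044, -0.003]
force: [0.0, -0.1, -2.6]
width: 0.17
```

Call:
jog_arm(commands="1 0 0 -0.008 0 0 0;1 0 0 -0.008 0 0 0;1 0 0 0 0 0 0;1 0 0 0 0 0 0;1 0 0 0 0 0 0")

```text
clock: 38.55
position: [0.6091, -0.2959, 0.0848]
ee_rot: [-2.385, 2.044, -0.002]
force: [-2.8, 1.1, 8.9]
width: 0.171
```

Call:
jog_arm(commands="0.13 0 0 0 0 0 0;0.13 0 0 0 0 0 0;0.13 0 0 0 0 0 0;0.13 0 0 0.06 0 0 0;0.13 0 0 0.13 0 0 0")

```text
clock: 39.05
position: [0.6064, -0.2951, 0.1374]
ee_rot: [2.384, -2.043, -0.01]
force: [0.6, -0.1, -0.2]
width: 0.432
```

Call:
jog_arm(commands="0.13 0 0 0.15 0 0 0;0.13 0 0 0.15 0 0 0;1 -0.0424 0.1516 0 0 0 0.0211;1 -0.0424 0.1516 0 0 0 0.0211;1 -0.0424 0.1516 0 0 0 0.0211")

```text
clock: 39.55
position: [0.5701, -0.158, 0.2306]
ee_rot: [-2.746, 1.526, -0.002]
force: [0.3, 0.4, -1.7]
width: 0.225
```

Call:
jog_arm(commands="1 -0.0424 0.1516 0 0 0 0.0211;1 -0.0424 0.1516 0 0 0 0.0211;1 -0.0424 0.1516 0 0 0 0.0211;1 -0.0424 0.1516 0 0 0 0.0211;1 -0.0424 0.1516 0 0 0 0.0211")

```text
clock: 40.05
position: [0.5062, 0.0696, 0.2305]
ee_rot: [-3.093, 0.549, -0.001]
force: [1.7, 0.2, -0.5]
width: 0.001
```

Call:
jog_arm(commands="1 -0.0424 0.1516 0 0 0 0.0211;1 -0.0424 0.1516 0 0 0 0.0211;1 -0.0424 0.1516 0 0 0 0.0211;1 -0.0424 0.1516 0 0 0 0.0211;1 -0.0424 0.1516 0 0 0 0.0211")

```text
clock: 40.55
position: [0.4427, 0.297, 0.2305]
ee_rot: [-3.104, -0.487, -0.001]
force: [1.9, 0.3, 0.5]
width: 0.008
```

Call:
jog_arm(commands="1 -0.0424 0.1516 0 0 0 0;1 -0.0424 0.1516 0 0 0 0;1 0 0 0 0 0 0;1 0 0 0 0 0 0;1 0 0 0 0 0 0")

```text
clock: 41.05
position: [0.4186, 0.3851, 0.2299]
ee_rot: [3.104, 0.477, 0.0]
force: [-0.0, 0.0, 0.4]
width: 0.008
```

```bash
python3 tops.py
python3 - <<'E'
from slots import *
o=status.observe(); R=cv2.Rodrigues(o['ee_rot'])[0]; print(o['position'],'jaw',np.degrees(np.arctan2(R[1,0],R[0,0])))
t=snap('top','t9.png'); plates(t); slots(t)
for n in('side','wrist'):
    i=snap(n); K=hsv(i)
    for m,st,c in comps(((K[...,0]<5)|(K[...,0]>174))&(K[...,1]>170)&(K[...,2]>80),25): print(n,c,st[4],onplane(i,c,.07))
E
```

```text
top [0.4189 0.3847 0.23  ]
  [236. 209.] z 0.0572 (array([655.1, 195.3]), (33.6, 25.8), -11.9)
  [269. 217.] z 0.0572 (array([636.2, 112.9]), (33.6, 26.3), -11.9)
  [302. 224.] z 0.0564 (array([618. ,  30.9]), (33.6, 25.7), -11.7)
wrist [0.4189 0.3847 0.2301]
  [480. 448.] z 0.0575 (array([660.8, 193.8]), (23.9, 20.2), 75.7)
[0.41890072 0.38471175 0.23010578] jaw 17.40201015977486
plate [440. 224.] top z 0.1174 top face 97 (array([ 609.7, -296. ]), (38.0, 18.8), 9.5) z along x 0.012 0.047
plate [394. 231.] top z 0.1169 top face 101 (array([ 593.6, -187.9]), (38.0, 18.4), 8.2) z along x 0.031 0.081
outer [415. 229.] 3675.5 (array([ 600.3, -241.2]), (172.0, 128.9), -81.3)
slot [394. 232.] 196.5 (array([ 592.6, -191.7]), (56.4, 27.6), 6.9)
slot [440. 224.] 219.0 (array([ 609.8, -302.2]), (54.4, 30.5), 7.8)
outer [326.  68.] 61301.5 (array([929.6,  -9.8]), (1580.9, 503.9), 88.6)
side [365.54727794 253.38108883] 349 [[ 0.44396769 -0.04741117  0.07      ]]
side [203.73809524 401.25595238] 168 [[0.46143387 0.40044753 0.07      ]]
wrist [312.84615385 185.38461538] 26 [[0.39906562 0.41530753 0.07      ]]
wrist [372.77210884 222.21088435] 588 [[0.46121379 0.39973878 0.07      ]]
```

View pics/t9.png

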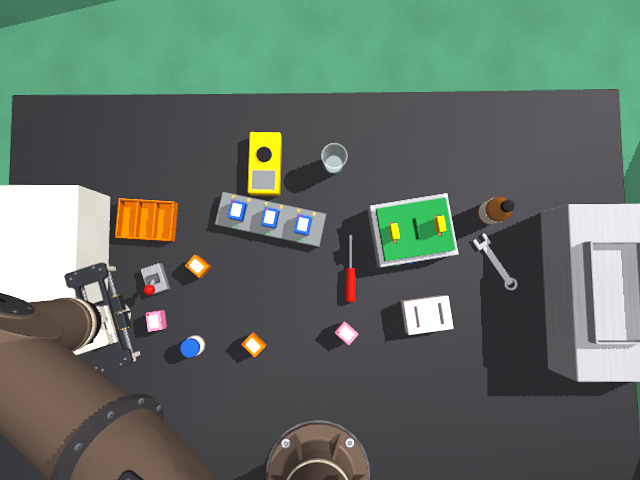

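All five parts are home and the lever is still off, with the ball at (150,290) in the picture. Bystanders have not moved. Switching on.

Call:
jog_arm(commands="1 0 0 -0.13 0 0 0;1 0 0 -0.13 0 0 0;1 0 0 -0.13 0 0 0;1 0 0 -0.13 0 0 0;1 0 0 -0.053 0 0 0")

```text
clock: 41.8
position: [0.4171, 0.384, 0.0552]
ee_rot: [3.102, 0.478, -0.005]
force: [0.7, 0.3, -0.5]
width: 0.003
```

Call:
jog_arm(commands="1 0.035 0.0113 0 0 0 0;1 0.04 0.013 0 0 0 0;1 0.04 0.013 0 0 0 0;1 0.04 0.013 0 0 0 0;1 0.035 0.0113 0 0 0 0")

```text
clock: 42.3
position: [0.4772, 0.4061, 0.06]
ee_rot: [-3.103, -0.478, -0.004]
force: [-1.2, 0.5, -0.4]
width: 0.005
```

Call:
jog_arm(commands="1 0.015 0.005 0 0 0 0;1 0.01 0.003 0 0 0 0;1 0.007 0.002 0 0 0 0;1 0 0 0 0 0 0;1 0 0 0 0 0 0")

```text
clock: 42.8
position: [0.483, 0.4076, 0.0588]
ee_rot: [3.104, 0.481, -0.003]
force: [-6.1, -2.2, 6.0]
width: 0.006
```

Call:
jog_arm(commands="1 -0.05 -0.016 0 0 0 0;1 -0.08 -0.026 0 0 0 0;1 0 -0.05 0.1 0 0 0;1 0 -0.14 0.15 0 0 0;1 0 -0.14 0.15 0 0 0")

```text
clock: 43.3
position: [0.4448, 0.3113, 0.1624]
ee_rot: [3.104, 0.482, -0.001]
force: [2.1, -0.8, 0.4]
width: 0.002
```

Call:
jog_arm(commands="1 0 -0.15 0.1 0 0 0;1 0 -0.15 0 0 0 0;1 0 -0.1 0 0 0 0;1 0 0 0 0 0 0;1 0 0 0 0 0 0")

```text
clock: 43.8
position: [0.4457, 0.1948, 0.1895]
ee_rot: [3.105, 0.477, 0.002]
force: [-0.7, 0.2, -0.4]
width: 0.005
```

```bash
python3 tops.py
python3 - <<'E'
from slots import *
o=status.observe(); print(o['position'])
for n in('top','side'):
    i=snap(n,n+'end.png'); K=hsv(i); 
    if n=='top': plates(i)
    for m,st,c in comps(((K[...,0]<5)|(K[...,0]>174))&(K[...,1]>170)&(K[...,2]>80),25): print(n,c,st[4],onplane(i,c,.07))
E
```

```text
top [0.4456 0.196  0.1895]
  [236. 209.] z 0.0569 (array([655.4, 195.3]), (33.2, 25.8), -11.9)
  [269. 217.] z 0.0569 (array([636.5, 112.7]), (33.2, 25.5), -12.5)
  [302. 224.] z 0.0566 (array([617.9,  30.6]), (33.6, 25.2), -11.7)
wrist [0.4454 0.1965 0.1894]
  [551. 294.] z 0.0576 (array([653. , 204.4]), (33.7, 14.9), 17.8)
  [490. 365.] z 0.0574 (array([631.2, 123.7]), (23.1, 11.4), 18.0)
[0.44542375 0.19654757 0.18942528]
plate [440. 224.] top z 0.1171 top face 104 (array([ 609.9, -296.1]), (37.6, 19.3), 10.8) z along x -0.006 -0.04
plate [394. 231.] top z 0.1175 top face 95 (array([ 593.6, -187.8]), (38.0, 18.4), 8.1) z along x -0.025 -0.027
top [140.46808511 267.25531915] 47 [[0.51453547 0.42179594 0.07      ]]
top [350.43161094 284.80547112] 329 [[ 0.46709993 -0.08490543  0.07      ]]
side [365.40974212 253.23495702] 349 [[ 0.44444682 -0.0475454   0.07      ]]
side [177.54597701 390.05747126] 174 [[0.51149652 0.41716134 0.07      ]]
```

```bash
python3 -c "
from cell import arm; print(arm.sign_off())"
```

```text
the job is handed in; nothing more can be done
None
```

The job is handed in at about 44 s on the clock. I switched the lever off, plugged the three blue relays into sockets 1–3, slid both plates into slots 3 and 1, then switched the lever on and backed the arm clear. Relay 3 had been knocked aside partway through, so I found it again before grasping it.

These are the last checks:
- **Relays:** tops at z ≈ .057 (home is .056), with labels within about 1 mm of the sockets and about 1° of the base axis.
- **Plates:** both seated against the cell with 9–10 N at TCP z ≈ .085 (home .084). The top camera puts them within about 1 mm of their slots. It reads their tops about 3 mm above home, and it read the same 3 mm high for a plate still in the rack.
- **Lever:** the side camera puts the ball about 27 mm to the +x side of the housing, against 26 mm for fully on. The top view of the ball was partly hidden by the arm and read a few millimetres further out.
- **Bystanders:** none had visibly moved in the picture taken just before I switched the power on. I took pictures after that, but did not look through them for the bystanders.

No check failed, and sign-off gives no verdict.

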